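# Find the bored end of a test-cell cap on the port, then hold it bore-up

### The arm

A 7-joint arm with a two-finger parallel gripper is mounted at the origin on the work surface. World frame = base frame: x ahead of the robot, y to its left, z up, the work surface at z = 0. Lengths are in m, angles in rad, forces in N, time in s.
With the tool pointing down it reaches from about 0.425 to 0.875 m from the base axis. Payload 8.4 kg.
Tool frame: the origin (TCP) lies on the centre line of the jaws, within the pads' length; the fingertips stand 17 mm ahead of it and the grasp point (between the pads) lies 2 mm behind it; z points along the fingers, y is the direction in which the jaws open and shut (so a half turn about z gives the same grasp; the last joint's range is limited). The gripper opens to 85 mm and grips with 20 to 120 N. Pads are 22 mm wide; open, the fingers measure 114 mm over their backs; the gripper's body (76 mm by 85 mm) begins 54 mm behind the grasp point. The pads swing forward as they close: fully open they stand 13 mm farther back than shut.
Start: joints at [-1.387, 0.333, 0.04, 1.465, -0.013, 1.343, -0.059], TCP at [0.181, 0.624, 0.248] pointing down, gripper open.
Joint ranges: [-2.58, 2.58], [-0.38, 2.09], [-1.3, 1.39], [0.25, 2.4], [-1.5, 4.64], [0.08, 2.09], [-2.65, 2.65]. Speed limits (rad/s): [2.22, 2.22, 2.79, 2.79, 3.14, 3.14, 3.14].

### API

Orientations are given as a 3x3 rotation matrix whose columns are the frame's x, y, z axes.
In Python, from rig import state, get_image, camera_model, workorder gives the robot as it stands.
- The arm moves only by the tool carry_out, never from a script. Its argument "increments" is one flat list of numbers, 7 for each row, row after row: the gripper's target within -1 to 1 (fully open at 1, half-way at 0, shut at -1), then the shift along the tool's x, y, z in units of 0.1 m (1.0 is 0.1 m), then the turn, a rotation vector about the tool's x, y, z in units of pi/2 rad (1.0 is pi/2 rad). A call has 1 to 8 rows; each row is the pose to reach, as a shift and turn from the pose measured when the call began, along the tool's axes at that moment; what a row does not reach only later rows make up. A row lasts 1/12 s, in which the tool goes at most 41.7 mm and 7.16 degrees, less where a joint would pass 70% of its speed; a pose out of reach is approached as far as the arm can. A call with a number of a shift or a turn outside -1 to 1 is refused whole. A call with a gripper value outside its range is refused whole. The fingers move at their own pace and stop on an object; "force" is the grip in N (left out, the last holds). Time passes only in rows, so rows that repeat a pose let the fingers close. It gives the time, the measured TCP pose, the force and the opening at its end, in the units of the state.
- state(): the state, without advancing time (a new reading comes with each control period).
- get_image(name): name is "side" or "top" or "wrist"; returns (picture, depth): 400x640x3 uint8, red, green, blue; 400x640 float32, m along the optical axis (not along the pixel's ray), 0 where there is no reading.
- camera_model(name): a dict with "intrinsics" (3x3 intrinsics, pixels), "k1" (the pictures are not rectified: a ray, as slopes to the right and down, at radius r is drawn at 1 + k1 r^2 times it, then the intrinsics apply), "R" (3x3) and "t" (3): a world point X has camera coordinates R X + t. Camera axes: x right, y down, z forward; pixel columns grow to the right and rows downward; lengths in m; the calibration is good to about 2 mm. A picture is of the moment at which its call begins: read the wrist's pose just before it. camera_model takes no time and is no camera call; for the wrist camera it gives the pose at the moment of the call.
- workorder.job_done(): hands the job in, once; it reports no verdict.
The state is a dict: "clock": time; "joint_pos": joint angles; "qd": joint speeds; "effort": joint torques, N m; "eef_pos": TCP position; "eef_rot": TCP orientation; "contact_force": force on the tool from outside, world axes, zero at the start; "moment": the same for the moment, N m; "grip_width": finger opening in m.
Only numpy, scipy, OpenCV 4.12 (cv2) and the standard library are available. Lean on these libraries where they do the work, as an engineer would, in place of code of your own. Each camera call takes 0.05 s, during which the arm holds its last target.

### The job

The blue cap on the little round rest looks much alike at both ends, but only one end has the deep blind bore: feel for it by trying the cap on the test cell's brass port, turning it end for end if it stops short, until it is pushed fully home on the port. Then pull it off, turn it so that the bore faces straight up, and finish while still holding it in the gripper, still and upright, about 15 cm above the bench and clear of everything else. Leave the dishes, jar, clips and screwdriver where they are.

Things in the scene. Friction and masses are not known exactly. Their poses are not given: they have to be found in the camera images.
- cap: Loose blue plastic square bar, 36 x 36 x 64 mm, 70 to 140 g. Origin at its centre; x along its length, y and z across flats. Both ends have a round mouth of about 22 mm diameter: one is the blind bore, 30 mm deep, the other a recess only 5 mm deep. Which end is which must be felt on the port. It starts lying on the rest, long axis level in any direction, its centre 68 mm above the bench.
- rest: Fixed round pedestal on which the cap lies at the start: a 30 mm wide rubber top 50 mm above the bench on a post, with a foot 72 mm wide and 8 mm high. Origin under its centre, on the bench. The cap may be laid on it again, across its centre, to change the grip; fingers pass on both sides of it.
- cell: Fixed test cell, a clear block between grey end plates, 80 mm along its x, 80 mm wide and 104 mm high, with a red plug on top up to 112 mm, on a foot 90 x 100 mm. Origin under its centre, on the bench. Its port points level along its +x, on the line through the origin seen from above.
- port (a point): Point on the port's axis at its brass shoulder, 75 mm above the bench; x axis points level out of the cell along the port. The port is a brass spigot 17 mm in diameter and 28 mm long, its last 9 mm tapering to 7 mm, rising from a shoulder 33 mm wide that stands at the front face of the cell. Fully home, the cap's end meets the shoulder: its centre is then 32 mm out along the axis. With the shallow end it stops with its centre about 55 mm out.
- dish_a: Loose glass dish, 84 mm wide, 30 mm high, origin under its centre: leave alone.
- dish_b: Loose glass dish like dish_a: leave alone.
- dish_c: Loose glass dish like dish_a: leave alone.
- jar: Loose amber jar, 52 mm wide, 75 mm high, origin under its centre: leave alone.
- clip_red: Loose red test clip lying flat, about 70 mm long, 12 mm high, origin near its middle: leave alone.
- clip_black: Loose black test clip lying flat, about 70 mm long, 12 mm high, origin near its middle: leave alone.
- driver: Loose screwdriver lying flat, 160 mm long, about 30 mm high, origin near its middle: leave alone.
There are look-alikes about, which are no part of the job. Leave any purple or red look-alike of the rest alone.

How it is judged:
By the outcome, as a careful person would: the job done as asked, in the order asked, and still so for the second after the job is handed in, while the arm keeps its last pose, push and grip.
It also fails if it takes over 72 s, if anything falls off the work surface, if the arm or the gripper's body presses on something with over 40 N, if the wrist force passes 120 N, or if a joint passes its speed limit or range.

## Working session

There is one attempt and no reset: what is moved stays moved. The work goes in short steps, Python scripts to look and compute and a tool call to move; the robot and the scene stay as the last step left them, time stands still between calls to the robot, and variables do not carry over. Pictures are saved under pics/ and viewed, and the job is handed in when it is done.

Besides the shell and the picture viewer there is one more tool, called by a JSON object that holds its "method" and its "body". carry_out: Moves the arm, as the interface text tells. Its arguments: {"type":"object","properties":{"increments":{"type":"array"},"force":{"type":"number"}},"required":["increments"]}

```bash
mkdir -p pics; ls; python3 - <<'E'
from rig import state, get_image, camera_model
import cv2, numpy as np
s=state(); print(s)
for n in ["side","top"]:
    im,d=get_image(n); cv2.imwrite(f"pics/{n}0.png",im[:,:,::-1]); np.savez(f"pics/{n}0.npz",im=im,d=d)
    print(n,camera_model(n))
E
```

```text
pics
{'clock': 0.0, 'joint_pos': array([-1.38718907,  0.33389496,  0.03991307,  1.46628602, -0.01338466,
        1.34328807, -0.05849467]), 'qd': array([-0.00039683, -0.00076569,  0.00034545,  0.00058288, -0.00063719,
        0.00047678, -0.00137986]), 'effort': array([ 5.51858775e-04, -6.58557558e+01,  1.36593428e+00, -4.05558908e+01,
        1.68630673e-02,  1.23970269e-02,  4.79195887e-05]), 'eef_pos': array([0.18131814, 0.62375027, 0.24742488]), 'eef_rot': array([[-9.60263110e-01,  2.79096146e-01, -3.16654614e-04],
       [ 2.79096293e-01,  9.60261822e-01, -1.57896538e-03],
       [-1.36611815e-04, -1.60459933e-03, -9.99998703e-01]]), 'contact_force': array([ 0.8309251 ,  0.02497452, -0.06672247]), 'moment': array([0.03600281, 0.00933761, 0.06126768]), 'grip_width': 0.08552439786040306}
side {'intrinsics': array([[369.81201599,   0.        , 314.59559977],
       [  0.        , 369.81201599, 199.52219619],
       [  0.        ,   0.        ,   1.        ]]), 'k1': -0.04990177690434543, 'R': array([[ 0.73815118, -0.67451448,  0.01276926],
       [-0.33741849, -0.38550996, -0.85879615],
       [ 0.58419312,  0.6296128 , -0.51215829]]), 't': array([-0.38716733,  0.24905666,  0.52116953])}
top {'intrinsics': array([[424.67733596,   0.        , 320.15016577],
       [  0.        , 424.67733596, 200.38344037],
       [  0.        ,   0.        ,   1.        ]]), 'k1': 0.01138567728563352, 'R': array([[ 0.0242667 , -0.99968159, -0.00691686],
       [-0.99028195, -0.02308962, -0.1371442 ],
       [ 0.13694082,  0.01017768, -0.99052694]]), 't': array([0.01624366, 0.51233101, 1.17109696])}
```

View pics/side0.png

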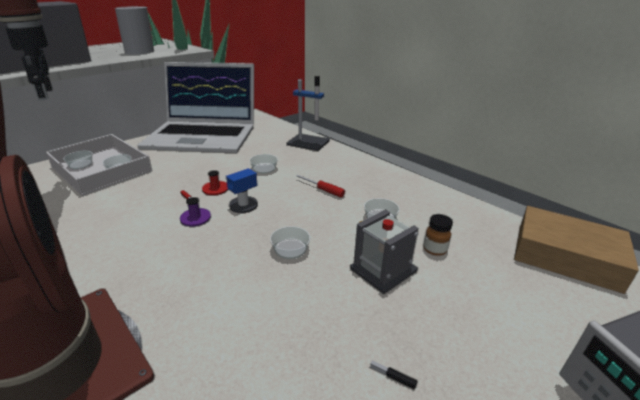

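View pics/top0.png

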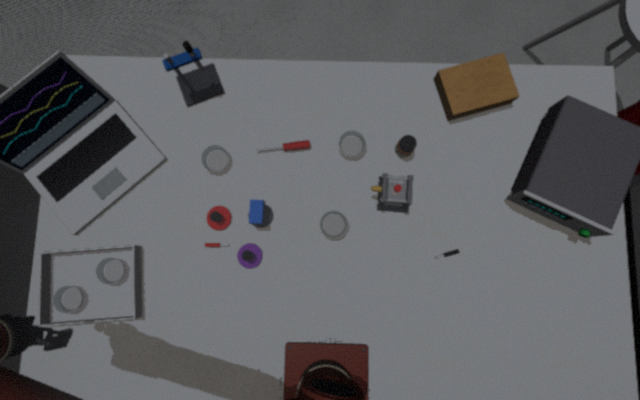

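```bash
cat > h.py <<'E'
import numpy as np, cv2
from rig import camera_model
def ray(n,u,v):
    m=camera_model(n);K=m['intrinsics']
    dist=np.array([m['k1'],0,0,0,0.])
    p=cv2.undistortPoints(np.array([[[u,v]]],float),K,dist)[0,0]
    return m['R'],m['t'],np.array([p[0],p[1],1.])
def at_z(n,u,v,z):
    R,t,r=ray(n,u,v); c=-R.T@t; d=R.T@r; return c+d*(z-c[2])/d[2]
def at_d(n,u,v,dep):
    R,t,r=ray(n,u,v); return R.T@(r*dep-t)
def proj(n,X):
    m=camera_model(n); p,_=cv2.projectPoints(np.atleast_2d(X).astype(float),cv2.Rodrigues(m['R'])[0],m['t'],m['intrinsics'],np.array([m['k1'],0,0,0,0.])); return p[:,0]
E
python3 - <<'E'
import cv2
a=cv2.imread('pics/top0.png')
c=a[185:245,225:305]; d=a[160:220,360:440]
cv2.imwrite('pics/topz.png',cv2.vconcat([cv2.resize(x,(400,300),interpolation=cv2.INTER_CUBIC) for x in (c,d)]))
a=cv2.imread('pics/side0.png')
c=a[160:220,205:285]; d=a[200:290,340:460]
cv2.imwrite('pics/sidez.png',cv2.vconcat([cv2.resize(x,(400,300),interpolation=cv2.INTER_CUBIC) for x in (c,d)]))
E
```

```text
(no output)
```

View pics/topz.png

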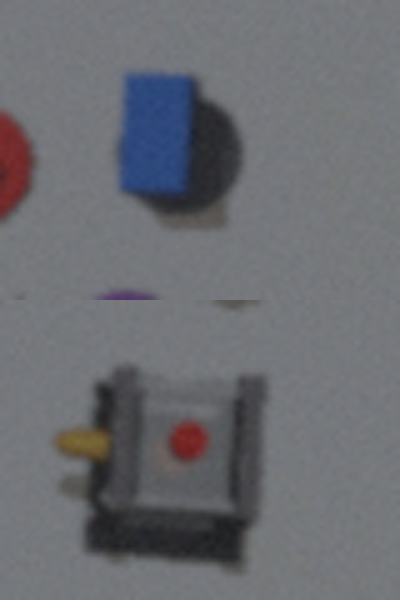

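View pics/sidez.png

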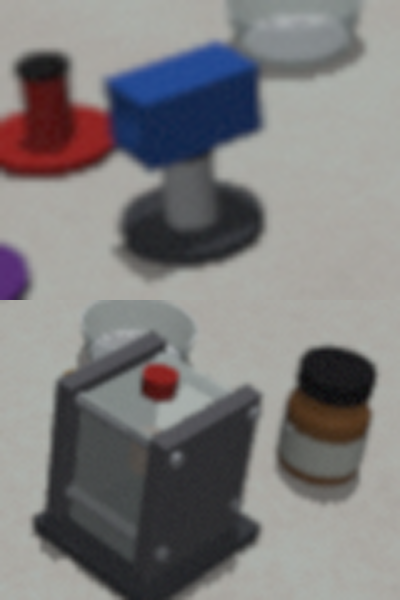

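```bash
python3 - <<'E'
from h import *
P=[at_z('top',225+u/5,185+v/5,.086) for u,v in [(126,73),(195,76),(186,193),(121,190)]]
P=np.array(P);print(P.round(4),P.mean(0).round(4)); e=(P[0]+P[1]-P[2]-P[3])/2; print(e,np.degrees(np.arctan2(e[1],e[0])))
e=(P[0]+P[3]-P[1]-P[2])/2; print(e,np.degrees(np.arctan2(e[1],e[0])))
Q=np.array([at_z('top',360+u/5,160+v/5,.104) for u,v in [(113,66),(267,77),(260,222),(105,202)]]);print(Q.round(4),Q.mean(0).round(4))
print('edges',[ (np.degrees(np.arctan2(*(b-a)[1::-1])),np.linalg.norm(b-a)) for a,b in [(Q[1],Q[0]),(Q[2],Q[3]),(Q[3],Q[0]),(Q[2],Q[1])]])
print('port tip',at_z('top',360+57/5,160+142/5,.075),'root',at_z('top',360+110/5,160+143/5,.075),'plug',at_z('top',360+189/5,160+139/5,.112))
z=np.load('pics/top0.npz');d=z['d']; print(d[205:220:4,254:262:3], d[186:192,370:385].round(3))
for n,u,v in [('cap',257,210),('port',375,188),('port',374,188)]: print(n,at_d('top',u,v,d[v,u]))
im=z['im'].astype(int); m=(im[:,:,2]>im[:,:,0]+40)&(np.arange(400)[:,None]>190)&(np.arange(400)[:,None]<235)&(np.abs(np.arange(640)-257)<25)
print(cv2.minAreaRect(np.argwhere(m)[:,::-1].astype(np.float32)))
for n,u,v in [('redpost',219,217),('purple',249,256),('dishm',333,224),('dishr',351,145),('dishl',216,159),('jar',407,146)]: print(n,at_z('top',u,v,.03))
# rest foot via side: centre of foot
print('restfoot',at_z('side',205+193/5,160+222/5,.008))
E
```

```text
[[0.5025 0.2184 0.086 ]
 [0.5017 0.1808 0.086 ]
 [0.4378 0.1829 0.086 ]
 [0.4386 0.2181 0.086 ]] [0.4702 0.2001 0.086 ]
[ 0.06388709 -0.00092831  0.        ] -0.8324760212130848
[0.00078471 0.03643809 0.        ] 88.76630486796616
[[ 0.5803 -0.1389  0.104 ]
 [ 0.5761 -0.2218  0.104 ]
 [ 0.4972 -0.2176  0.104 ]
 [ 0.5061 -0.135   0.104 ]] [ 0.5399 -0.1783  0.104 ]
edges [(np.float64(87.12088290793056), np.float64(0.0829472079322588)), (np.float64(83.8845802168316), np.float64(0.08310206962534532)), (np.float64(-3.0531843208100065), np.float64(0.07430403531624295)), (np.float64(-3.026650596697566), np.float64(0.07899540745220233))]
port tip [ 0.54292386 -0.11230774  0.075     ] root [ 0.54303689 -0.14145906  0.075     ] plug [ 0.53987421 -0.17843571  0.112     ]
[[1.1539346 1.1544061 1.1566632]
 [1.1539994 1.1555786 1.1524986]
 [1.1482985 1.1548977 1.1553863]
 [1.1505562 1.1476023 1.1489623]] [[1.242 1.25  1.249 1.165 1.165 1.167 1.163 1.168 1.16  1.163 1.165 1.165
  1.152 1.14  1.142]
 [1.244 1.167 1.164 1.162 1.161 1.161 1.164 1.161 1.163 1.164 1.161 1.163
  1.153 1.143 1.138]
 [1.245 1.166 1.163 1.162 1.163 0.    1.162 1.164 1.161 1.161 1.162 1.161
  1.144 1.142 1.141]
 [0.    1.166 1.166 1.163 1.159 1.164 1.16  1.163 1.157 1.156 1.161 1.161
  1.149 1.139 1.141]
 [1.248 1.246 1.17  1.168 1.167 1.166 1.166 1.16  1.162 1.16  1.162 1.159
  1.144 1.141 1.139]
 [1.242 1.246 1.244 1.243 1.167 1.165 1.165 1.166 1.165 1.163 1.166 1.162
  1.142 1.14  1.14 ]]
cap [0.47438668 0.19851406 0.0866672 ]
port [0.34658698 0.01614897 1.23037868]
port [ 0.5430635  -0.11866762  0.08167657]
((255.5, 211.5), (23.0, 13.0), 90.0)
redpost [0.45819633 0.314628   0.03      ]
purple [0.3504655  0.22415875 0.03      ]
dishm [ 0.44590977 -0.00952494  0.03      ]
dishr [ 0.67693813 -0.0571374   0.03      ]
dishl [0.62643673 0.3328927  0.03      ]
jar [ 0.67752018 -0.21936488  0.03      ]
restfoot [0.46299876 0.19184639 0.008     ]
```

```bash
cat >> h.py <<'E'
from rig import state
from scipy.spatial.transform import Rotation as Ro
def down(a):
    a=np.radians(a); x=np.array([np.cos(a),np.sin(a),0]); z=np.array([0,0,-1.]); return np.c_[x,np.cross(z,x),z]
def inc(p,R):
    s=state(); R0=s['eef_rot']; d=R0.T@(np.array(p)-s['eef_pos'])/.1; w=Ro.from_matrix(R0.T@R).as_rotvec()/(np.pi/2)
    print('t',round(s['clock'],2),'inc',d.round(3),w.round(4),'j',s['joint_pos'].round(2))
E
python3 -c "
from h import *
inc([.47,.2,.2],down(179.2)); inc([.33,.41,.23],down(171.5))"
```

```text
t 0.1 inc [-3.955 -3.263  0.48 ] [-9.000e-04 -1.000e-04 -1.711e-01] j [-1.39  0.33  0.04  1.47 -0.01  1.34 -0.06]
t 0.1 inc [-2.025 -1.638  0.178] [-0.0009 -0.     -0.0856] j [-1.39  0.33  0.04  1.47 -0.01  1.34 -0.06]
```

{"method": "carry_out", "body": {"increments": [1, -0.33, -0.27, 0.04, 0, 0, -0.014, 1, -0.66, -0.54, 0.08, 0, 0, -0.028, 1, -0.99, -0.81, 0.12, 0, 0, -0.043], "force": 40}}

```text
clock: 0.35
eef_pos: [0.2518, 0.5202, 0.235]
eef_rot: [[-0.977, 0.211, -0.001], [0.211, 0.977, -0.002], [0.0, -0.003, -1.0]]
contact_force: [1.3, -0.0, 0.0]
grip_width: 0.0854
```

{"method": "carry_out", "body": {"increments": [1, -0.33, -0.27, 0.04, 0, 0, -0.014, 1, -0.66, -0.54, 0.08, 0, 0, -0.028, 1, -0.99, -0.81, 0.12, 0, 0, -0.043]}}

```text
clock: 0.6
eef_pos: [0.3292, 0.4217, 0.2232]
eef_rot: [[-0.99, 0.143, -0.001], [0.143, 0.99, -0.003], [0.001, -0.003, -1.0]]
contact_force: [1.7, 0.7, -0.3]
grip_width: 0.0854
```

{"method": "carry_out", "body": {"increments": [1, -0.33, -0.27, 0.04, 0, 0, -0.014, 1, -0.66, -0.54, 0.08, 0, 0, -0.028, 1, -0.99, -0.81, 0.12, 0, 0, -0.043]}}

```text
clock: 0.85
eef_pos: [0.4127, 0.3295, 0.2117]
eef_rot: [[-0.997, 0.075, -0.001], [0.075, 0.997, -0.003], [0.001, -0.003, -1.0]]
contact_force: [1.1, 0.5, -0.2]
grip_width: 0.0852
```

```bash
python3 -c "
from h import *
print(state()['eef_pos'],state()['contact_force'])
inc([.47,.2,.2],down(179.2))"
```

```text
[0.41268347 0.32947218 0.21166233] [ 1.07439212  0.47313515 -0.2451051 ]
t 0.85 inc [-0.669 -1.248  0.119] [-0.0017 -0.0006 -0.0389] j [-0.99  0.11  0.24  1.82 -0.03  1.22  0.76]
```

{"method": "carry_out", "body": {"increments": [1, -0.22, -0.33, 0.03, 0, 0, -0.013, 1, -0.44, -0.66, 0.06, 0, 0, -0.026, 1, -0.67, -0.99, 0.1, 0, 0, -0.038, 1, -0.67, -0.99, 0.1, 0, 0, -0.038]}}

```text
clock: 1.18
eef_pos: [0.4756, 0.2171, 0.2013]
eef_rot: [[-1.0, 0.025, -0.0], [0.025, 1.0, -0.006], [0.0, -0.006, -1.0]]
contact_force: [0.4, 0.2, -0.4]
grip_width: 0.0853
```

```bash
python3 - <<'E'
from h import *
from rig import get_image
m=camera_model('wrist')
im,d=get_image('wrist'); cv2.imwrite('pics/w1.png',im[:,:,::-1]); np.savez('pics/w1.npz',d=d,**{k:m[k] for k in m})
inc([.47,.2,.2],down(179.2))
print(m, state()['joint_pos'])
E
```

```text
t 1.23 inc [ 0.034 -0.21   0.016] [-0.0027 -0.0008 -0.0058] j [-0.84  0.1   0.34  1.85 -0.03  1.2   1.06]
{'intrinsics': array([[303.59958856,   0.        , 316.19263119],
       [  0.        , 303.59958856, 203.23103909],
       [  0.        ,   0.        ,   1.        ]]), 'k1': -0.0461628742796024, 'R': array([[ 0.02537719,  0.99966171, -0.00569826],
       [ 0.95545029, -0.02257735,  0.29428727],
       [ 0.29405907, -0.01291259, -0.95570002]]), 't': array([-0.22810973, -0.47424974,  0.19827742])} [-0.84341638  0.1047792   0.34416122  1.84838936 -0.03459239  1.19788022
  1.05951456]
```

View pics/w1.png

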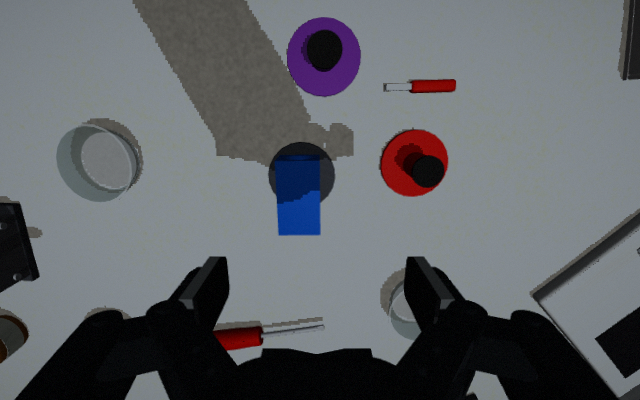

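```bash
python3 -c "
import cv2
a=cv2.imread('pics/w1.png')[135:245,255:345]; cv2.imwrite('pics/w1z.png',cv2.resize(a,None,fx=5,fy=5,interpolation=2))"
```

```text
(no output)
```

View pics/w1z.png

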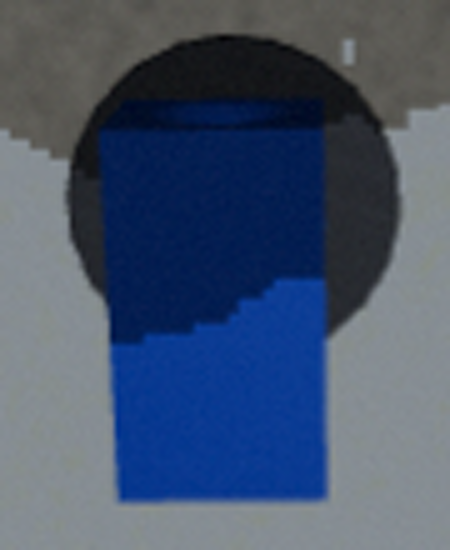

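```bash
cat >> h.py <<'E'
def fromnpz(f):
    z=np.load(f); m={k:z[k] for k in ('R','t','intrinsics','k1')}
    def g(u,v,zz):
        p=cv2.undistortPoints(np.array([[[u,v]]],float),m['intrinsics'],np.array([float(m['k1']),0,0,0,0]))[0,0]
        c=-m['R'].T@m['t']; d=m['R'].T@np.array([*p,1.]); return c+d*(zz-c[2])/d[2]
    return g
E
python3 - <<'E'
from h import *
g=fromnpz('pics/w1.npz')
P=np.array([g(255+u/5,135+v/5,.086) for u,v in [(101,128),(323,128),(327,499),(119,499)]]);print(P.round(4),P.mean(0).round(4))
ang=lambda e:np.degrees(np.arctan2(e[1],e[0]))
print(ang(P[3]-P[0]),ang(P[2]-P[1]),ang(P[1]-P[0]),ang(P[2]-P[3]))
print('foot',(g(255+68/5,135+200/5,.008)+g(255+400/5,135+200/5,.008))/2)
inc([.469,.2,.067],down(179))
E
```

```text
[[0.4385 0.1847 0.086 ]
 [0.4394 0.2202 0.086 ]
 [0.5035 0.2195 0.086 ]
 [0.5027 0.1837 0.086 ]] [0.471 0.202 0.086]
-0.9460027838187317 -0.6501302428309499 88.55178611683121 88.71739462840848
foot [0.46694807 0.20089419 0.008     ]
t 1.23 inc [ 0.042 -0.205  1.346] [-0.0027 -0.0008 -0.0035] j [-0.84  0.1   0.34  1.85 -0.03  1.2   1.06]
```

{"method": "carry_out", "body": {"increments": [1, 0.04, -0.18, 0.2, 0, 0, -0.004, 1, 0.04, -0.18, 0.5, -0.003, 0, -0.004, 1, 0.04, -0.18, 0.8, -0.003, 0, -0.004, 1, 0.04, -0.18, 0.8, -0.003, 0, -0.004, 1, 0.04, -0.18, 0.8, -0.003, 0, -0.004]}}

```text
clock: 1.65
eef_pos: [0.4681, 0.2029, 0.1208]
eef_rot: [[-1.0, 0.016, -0.004], [0.016, 1.0, -0.001], [0.004, -0.001, -1.0]]
contact_force: [0.7, 1.1, 0.1]
grip_width: 0.0853
```

```bash
python3 -c "
from h import *
print(state()['eef_pos'],state()['contact_force'])
inc([.4705,.201,.067],down(179))"
```

```text
[0.46809416 0.20292247 0.12080703] [0.65467438 1.13016    0.11576672]
t 1.65 inc [-0.026 -0.018  0.538] [-0.0009 -0.0025  0.0009] j [-0.82  0.16  0.35  1.97 -0.07  1.03  1.12]
```

{"method": "carry_out", "body": {"increments": [1, -0.03, -0.02, 0.3, -0.001, -0.002, 0, 1, -0.03, -0.02, 0.54, -0.001, -0.002, 0, 1, -0.03, -0.02, 0.54, -0.001, -0.002, 0, -1, -0.03, -0.02, 0.54, -0.001, -0.002, 0, -1, -0.03, -0.02, 0.54, -0.001, -0.002, 0, -1, -0.03, -0.02, 0.54, -0.001, -0.002, 0, -1, -0.03, -0.02, 0.54, -0.001, -0.002, 0], "force": 50}}

```text
clock: 2.23
eef_pos: [0.4718, 0.2015, 0.0685]
eef_rot: [[-1.0, 0.016, 0.001], [0.016, 1.0, 0.002], [-0.001, 0.002, -1.0]]
contact_force: [-0.2, -0.6, 0.7]
grip_width: 0.0391
```

```bash
python3 -c "
from h import *
print(state()['eef_pos'],state()['contact_force'],state()['grip_width'])
inc([.4705,.201,.067],down(179))"
```

```text
[0.47180813 0.20151321 0.06854584] [-0.15378759 -0.58851287  0.71965431] 0.039051892275344585
t 2.23 inc [ 0.013 -0.005  0.015] [0.0011 0.0009 0.0011] j [-0.8   0.24  0.35  2.01 -0.1   0.91  1.16]
```

{"method": "carry_out", "body": {"increments": [-1, 0, 0, 0, 0, 0, 0, -1, 0, 0, 0, 0, 0, 0, -1, 0, 0, 0, 0, 0, 0, -1, 0, 0, -0.3, 0, 0, 0, -1, 0, 0, -0.6, 0, 0, 0, -1, 0, 0, -0.8, 0, 0, 0, -1, 0, 0, -0.8, 0, 0, 0]}}

```text
clock: 2.82
eef_pos: [0.4738, 0.2023, 0.1528]
eef_rot: [[-1.0, 0.016, 0.007], [0.016, 1.0, 0.005], [-0.006, 0.005, -1.0]]
contact_force: [0.6, 0.6, -0.6]
grip_width: 0.035
```

```bash
python3 - <<'E'
from h import *
from rig import get_image
m=camera_model('wrist')
im,d=get_image('wrist'); cv2.imwrite('pics/w2.png',im[:,:,::-1]); np.savez('pics/w2.npz',d=d,**m)
im,d=get_image('side'); cv2.imwrite('pics/s2.png',cv2.resize(im[130:230,180:340,::-1],None,fx=4,fy=4))
print(state())
E
```

```text
{'clock': 2.9167, 'joint_pos': array([-0.82015173,  0.13119513,  0.35800662,  1.93662247, -0.05364739,
        1.07933462,  1.1152954 ]), 'qd': array([ 1.35193746e-03,  2.74114881e-02, -4.53003057e-03,  2.94287712e-02,
       -4.00197304e-03, -6.87089379e-03, -9.24008611e-05]), 'effort': array([  0.08662814, -46.11912489,   2.35402711, -39.04025316,
         0.08410112,   0.10160343,  -0.04658749]), 'eef_pos': array([0.47186666, 0.20156833, 0.14896053]), 'eef_rot': array([[-0.99987396,  0.01571223,  0.00227653],
       [ 0.01571847,  0.99987268,  0.00274967],
       [-0.00223304,  0.00278511, -0.99999363]]), 'contact_force': array([ 0.23889533,  0.13909232, -1.37362694]), 'moment': array([-0.04076159,  0.069946  , -0.06816965]), 'grip_width': 0.03553424185998585}
```

View pics/w2.png

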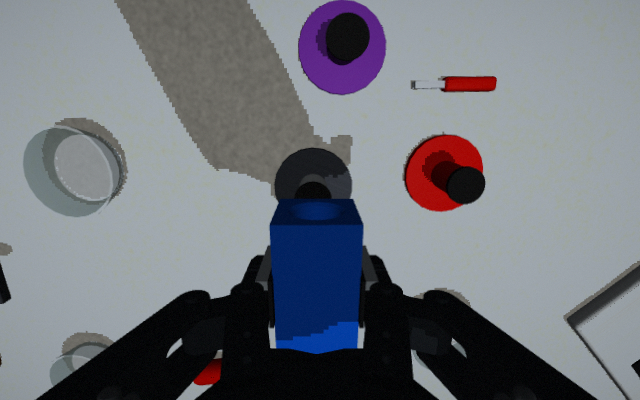

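View pics/s2.png

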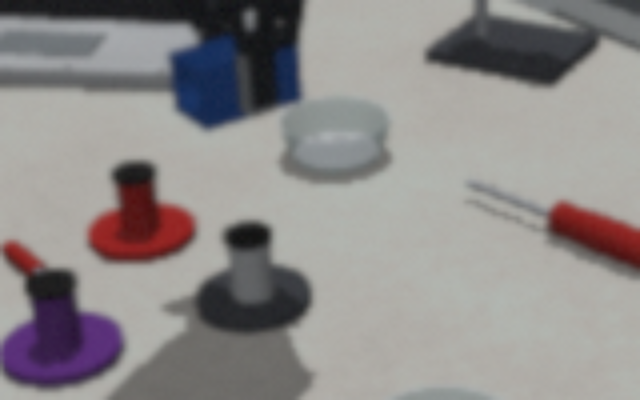

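```bash
python3 -c "
from h import *
inc([.56,-.04,.2],down(179))"
```

```text
t 2.92 inc [-0.92  -2.4   -0.515] [0.0018 0.0014 0.0011] j [-0.82  0.13  0.36  1.94 -0.05  1.08  1.12]
```

{"method": "carry_out", "body": {"increments": [-1, -0.1, -0.3, -0.2, 0, 0, 0, -1, -0.25, -0.6, -0.4, 0, 0, 0, -1, -0.4, -0.98, -0.52, 0, 0, 0]}}

```text
clock: 3.17
eef_pos: [0.5098, 0.1041, 0.2007]
eef_rot: [[-1.0, 0.012, 0.002], [0.012, 1.0, 0.003], [-0.002, 0.003, -1.0]]
contact_force: [1.5, 0.3, -1.1]
grip_width: 0.0352
```

{"method": "carry_out", "body": {"increments": [-1, -0.13, -0.35, 0, 0, 0, 0, -1, -0.27, -0.7, 0, 0, 0, 0, -1, -0.4, -1, 0, 0, 0, 0]}}

```text
clock: 3.42
eef_pos: [0.5482, 0.0009, 0.1993]
eef_rot: [[-1.0, 0.013, 0.0], [0.013, 1.0, 0.002], [-0.0, 0.002, -1.0]]
contact_force: [0.6, 1.0, -1.9]
grip_width: 0.0356
```

{"method": "carry_out", "body": {"increments": [-1, -0.12, -0.3, 0, 0, 0, 0, -1, -0.12, -0.45, 0, 0, 0, 0, -1, -0.12, -0.45, 0, 0, 0, 0, -1, -0.12, -0.45, 0, 0, 0, 0, -1, -0.12, -0.45, 0, 0, 0, 0]}}

```text
clock: 3.83
eef_pos: [0.5591, -0.0431, 0.198]
eef_rot: [[-1.0, 0.012, -0.002], [0.012, 1.0, 0.002], [0.002, 0.002, -1.0]]
contact_force: [0.4, 0.4, -1.3]
grip_width: 0.0351
```

```bash
python3 - <<'E'
from h import *
from rig import get_image
m=camera_model('wrist')
im,d=get_image('wrist'); cv2.imwrite('pics/w3.png',im[:,:,::-1]); np.savez('pics/w3.npz',d=d,**m)
s=state();print(s['eef_pos'],s['qd'].round(3),s['contact_force'])
inc([.56,-.04,.2],down(179))
E
```

```text
[ 0.55922331 -0.04271421  0.19830928] [-0.007 -0.008 -0.002 -0.005  0.002 -0.     0.002] [-0.16961643  0.54709916 -1.05251302]
t 3.88 inc [-0.007  0.027 -0.017] [ 0.0016 -0.0009  0.0039] j [-0.5   0.2   0.57  1.78 -0.12  1.2   1.66]
```

View pics/w3.png

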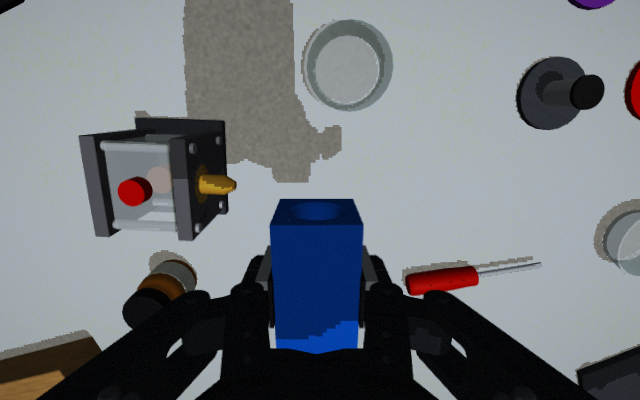

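```bash
python3 -c "
import cv2
a=cv2.imread('pics/w3.png')[110:250,75:245]; cv2.imwrite('pics/w3z.png',cv2.resize(a,None,fx=4,fy=4,interpolation=2))
a=cv2.imread('pics/w3.png')[190:260,265:370]; cv2.imwrite('pics/w3c.png',cv2.resize(cv2.convertScaleAbs(a,alpha=2.5),None,fx=5,fy=5,interpolation=2))"
```

```text
(no output)
```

View pics/w3z.png

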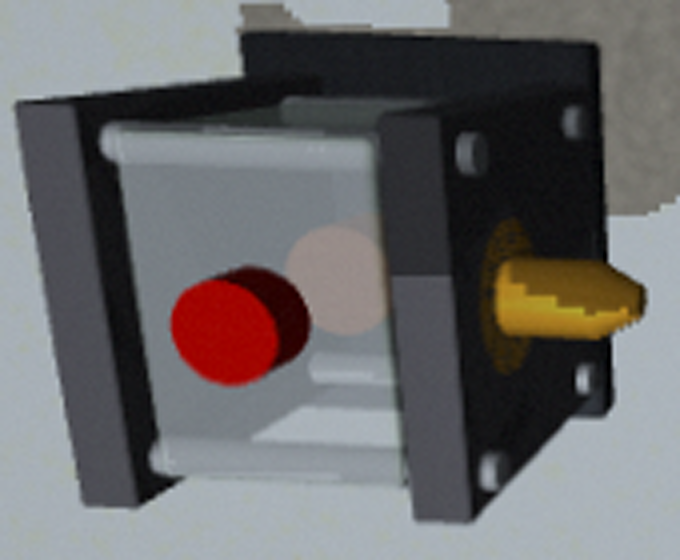

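View pics/w3c.png

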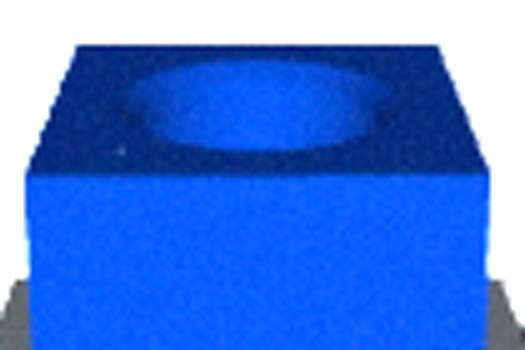

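```bash
python3 - <<'E'
from h import *
g=fromnpz('pics/w3.npz')
q=lambda u,v,z:g(75+u/4,110+v/4,z)
ang=lambda e:np.degrees(np.arctan2(e[1],e[0]))
c=[q(440,115,.104),q(471,521,.104),q(17,105,.104),q(83,506,.104)]
print(np.array(c).round(4), ang(c[0]-c[1])-0,ang(c[2]-c[3]),ang(c[0]-c[2]),ang(c[1]-c[3]),'mean',np.mean(c,0))
print('tip',q(642,302,.075),'root',q(508,297,.075),ang(q(642,302,.075)-q(508,297,.075)))
z=np.load('pics/w3.npz');d=z['d']; v,u=110+300//4,75+560//4; print(d[v-3:v+4,u-3:u+4].round(3))
# cap held: near-end top edge
for a,b in [(265+25/5,190+173/5),(265+488/5,190+173/5)]:
    print('cap top edge',[g(a,b,state()['eef_pos'][2]+h) for h in (.017,.018)])
print(state()['eef_pos'])
E
```

```text
[[ 0.5019 -0.1365  0.104 ]
 [ 0.5812 -0.1412  0.104 ]
 [ 0.4981 -0.2156  0.104 ]
 [ 0.5774 -0.2208  0.104 ]] 176.5787232428391 176.22998104345535 87.2181311984075 87.25165776165808 mean [ 0.5396781  -0.17853175  0.104     ]
tip [ 0.54403089 -0.11082969  0.075     ] root [ 0.54250354 -0.13936048  0.075     ] 86.93568715696938
[[0.245 0.247 0.248 0.245 0.247 0.247 0.246]
 [0.247 0.248 0.247 0.247 0.246 0.247 0.246]
 [0.247 0.247 0.248 0.248 0.248 0.247 0.247]
 [0.247 0.248 0.246 0.247 0.247 0.246 0.247]
 [0.247 0.248 0.247 0.248 0.248 0.246 0.246]
 [0.248 0.248 0.248 0.246 0.246 0.247 0.247]
 [0.247 0.247 0.247 0.248 0.246 0.246 0.248]]
cap top edge [array([ 0.52608595, -0.0603838 ,  0.21530928]), array([ 0.52570335, -0.06021855,  0.21630928])]
cap top edge [array([ 0.52658048, -0.02470838,  0.21530928]), array([ 0.52619336, -0.02486953,  0.21630928])]
[ 0.55922331 -0.04271421  0.19830928]
```

{"method": "carry_out", "body": {"increments": [-1, 0.03, 0, 0, 0, 0, 0.075, -1, 0.06, 0, 0, 0, 0, 0.15, -1, 0.09, 0, 0, 0, 0, 0.225, -1, 0.13, 0.02, 0, 0, 0, 0.3, -1, 0.13, 0.02, 0, 0, 0, 0.375, -1, 0.13, 0.02, 0, 0, 0, 0.45, -1, 0.13, 0.02, 0, 0, 0, 0.525, -1, 0.13, 0.02, 0, 0, 0, 0.6]}}

```text
clock: 4.55
eef_pos: [0.5461, -0.0388, 0.1981]
eef_rot: [[-0.576, 0.817, -0.002], [0.817, 0.576, 0.003], [0.004, 0.0, -1.0]]
contact_force: [-0.5, 0.5, -1.5]
grip_width: 0.0354
```

```bash
python3 -c "
from h import *
print(state()['eef_pos'],state()['contact_force'])
inc([.5463,-.0599,.15],down(86.8))"
```

```text
[ 0.54605364 -0.0388067   0.1980711 ] [-0.4864916   0.52530483 -1.49798092]
t 4.55 inc [-0.176 -0.12   0.48 ] [-0.0005 -0.0022  0.4264] j [-0.61  0.18  0.67  1.81 -0.12  1.2   0.72]
```

{"method": "carry_out", "body": {"increments": [-1, -0.03, -0.02, 0, 0, 0, 0.075, -1, -0.06, -0.04, 0, 0, 0, 0.15, -1, -0.09, -0.06, 0.1, 0, 0, 0.225, -1, -0.12, -0.08, 0.2, 0, 0, 0.3, -1, -0.15, -0.1, 0.3, 0, -0.001, 0.375, -1, -0.18, -0.12, 0.4, 0, -0.002, 0.427, -1, -0.18, -0.12, 0.48, 0, -0.002, 0.427, -1, -0.18, -0.12, 0.48, 0, -0.002, 0.427]}}

```text
clock: 5.22
eef_pos: [0.5455, -0.0589, 0.1483]
eef_rot: [[0.052, 0.999, -0.004], [0.999, -0.052, 0.0], [-0.0, -0.004, -1.0]]
contact_force: [0.1, 0.3, -1.6]
grip_width: 0.0353
```

```bash
python3 -c "
from h import *
print(state()['eef_pos'],state()['contact_force'])
inc([.5463,-.0599,.0755],down(86.8))"
```

```text
[ 0.54549965 -0.05891592  0.1482588 ] [ 0.14573329  0.32292081 -1.59512481]
t 5.22 inc [-0.009  0.011  0.728] [-0.0023  0.      0.0022] j [-0.63  0.25  0.76  1.87 -0.19  1.1   0.15]
```

{"method": "carry_out", "body": {"increments": [-1, -0.01, 0.01, 0.3, -0.002, 0, 0.002, -1, -0.01, 0.01, 0.6, -0.002, 0, 0.002, -1, -0.01, 0.01, 0.73, -0.002, 0, 0.002, -1, -0.01, 0.01, 0.73, -0.002, 0, 0.002, -1, -0.01, 0.01, 0.73, -0.002, 0, 0.002]}}

```text
clock: 5.63
eef_pos: [0.5463, -0.0597, 0.0757]
eef_rot: [[0.054, 0.999, -0.001], [0.999, -0.054, -0.0], [-0.0, -0.001, -1.0]]
contact_force: [-0.7, 0.4, -1.7]
grip_width: 0.0351
```

```bash
python3 - <<'E'
from h import *
from rig import get_image
for n in ('side','top'):
    im,d=get_image(n)
    c=im[180:300,330:470] if n=='side' else im[150:250,330:450]
    cv2.imwrite(f'pics/{n}4.png',cv2.resize(c[:,:,::-1],None,fx=4,fy=4,interpolation=2))
print(state()['eef_pos'],state()['contact_force'])
inc([.5463,-.0599,.0755],down(86.8))
E
```

```text
[ 0.54737011 -0.05997303  0.07696035] [ 0.11848519  0.58865465 -0.21674093]
t 5.73 inc [ 0.    -0.011  0.015] [ 0.0011 -0.0002  0.0007] j [-0.58  0.35  0.72  1.93 -0.28  0.96  0.22]
```

View pics/side4.png

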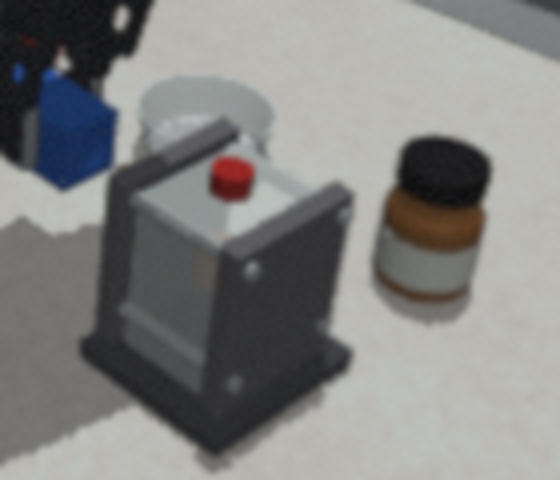

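View pics/top4.png

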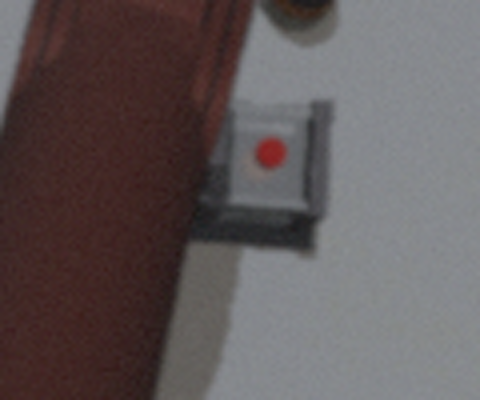

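{"method": "carry_out", "body": {"increments": [-1, -0.08, -0.01, 0.01, 0.001, 0, 0, -1, -0.14, -0.01, 0.01, 0.001, 0, 0, -1, -0.2, -0.01, 0.01, 0.001, 0, 0, -1, -0.2, -0.01, 0.01, 0.001, 0, 0]}}

```text
clock: 6.07
eef_pos: [0.5453, -0.082, 0.0766]
eef_rot: [[0.057, 0.998, 0.001], [0.998, -0.057, -0.0], [-0.0, 0.001, -1.0]]
contact_force: [-0.3, -0.2, -1.2]
grip_width: 0.0351
```

{"method": "carry_out", "body": {"increments": [-1, -0.05, 0, 0, 0, 0, 0, -1, -0.09, 0, 0, 0, 0, 0, -1, -0.12, 0, 0, 0, 0, 0, -1, -0.12, 0, 0, 0, 0, 0]}}

```text
clock: 6.4
eef_pos: [0.5451, -0.0859, 0.0767]
eef_rot: [[0.051, 0.999, -0.0], [0.999, -0.051, 0.01], [0.01, -0.001, -1.0]]
contact_force: [-2.0, 26.5, 6.7]
grip_width: 0.0357
```

```bash
cat >> h.py <<'E'
S=np.array([.5419,-.1386]);U=np.array([.0558,.9984])
def rel(off=.0012,sg=1):
    s=state();c=s['eef_pos']+off*s['eef_rot'][:,0]; d=c[:2]-S
    print('t',s['clock'],'out',(d@U).round(4),'lat(+x)',(d@np.array([U[1],-U[0]])).round(4),'z',c[2].round(4),'F',s['contact_force'].round(1),'M',s['moment'].round(2),'gw',s['grip_width'].round(4))
E
python3 -c "
from h import *
rel()"
```

```text
Traceback (most recent call last):
  File "h.py", line 30, in rel
    print('t',s['clock'],'out',(d@U).round(4),'lat(+x)',(d@np.array([U[1],-U[0]])).round(4),'z',c[2].round(4),'F',s['contact_force'].round(1),'M',s['moment'].round(2),'gw',s['grip_width'].round(4))
                                                                                                                                                                            ^^^^^^^^^^^^^^^^^^^^^
AttributeError: 'float' object has no attribute 'round'
```

{"method": "carry_out", "body": {"increments": [-1, 0.15, 0, 0, 0, 0, 0, -1, 0.35, 0, -0.05, 0, 0, 0, -1, 0.55, 0, -0.25, 0, 0, 0, -1, 0.75, 0, -0.5, 0, 0, 0, -1, 0.85, 0, -0.8, 0, 0, 0, -1, 0.85, 0, -0.9, 0, 0, 0, -1, 0.85, 0, -0.9, 0, 0, 0]}}

```text
clock: 6.98
eef_pos: [0.5511, -0.0017, 0.1701]
eef_rot: [[0.05, 0.999, 0.004], [0.999, -0.05, 0.011], [0.012, 0.004, -1.0]]
contact_force: [0.4, -0.7, -0.8]
grip_width: 0.0353
```

{"method": "carry_out", "body": {"increments": [-1, 0, 0, 0, 0, 0, 0.08, -1, 0, 0, 0, 0, 0, 0.16, -1, 0, 0, 0, 0, 0, 0.24, -1, 0, 0, 0, 0, 0, 0.32, -1, 0, 0, 0, 0, 0, 0.4, -1, 0, 0, 0, 0, 0, 0.48, -1, 0, 0, 0, 0, 0, 0.56, -1, 0, 0, 0, 0, 0, 0.64]}}

```text
clock: 7.65
eef_pos: [0.5503, -0.0031, 0.1686]
eef_rot: [[0.872, 0.49, 0.003], [0.49, -0.872, 0.011], [0.007, -0.008, -1.0]]
contact_force: [0.5, 0.3, -3.0]
grip_width: 0.0354
```

```bash
sed -i "s/s\['grip_width'\].round(4)/round(s['grip_width'],4)/" h.py; python3 -c "
from h import *
rel();inc([.55,-.0,.16],down(86.8+180))"
```

```text
t 7.65 out 0.1364 lat(+x) 0.0018 z 0.1686 F [ 0.5  0.3 -3. ] M [ 0.01  0.01 -0.01] gw 0.0354
t 7.65 inc [ 0.012 -0.028  0.086] [-0.008   0.0026  1.3617] j [-0.85  0.25  0.9   1.85 -0.23  1.14 -0.92]
```

{"method": "carry_out", "body": {"increments": [-1, 0, 0, 0, 0, 0, 0.08, -1, 0, 0, 0, 0, 0, 0.16, -1, 0, 0, 0, 0, 0, 0.24, -1, 0, 0, 0, 0, 0, 0.32, -1, 0, 0, 0, 0, 0, 0.4, -1, 0, 0, 0, 0, 0, 0.48, -1, 0, 0, 0, 0, 0, 0.56, -1, 0, 0, 0, 0, 0, 0.64]}}

```text
clock: 8.32
eef_pos: [0.5495, -0.0046, 0.1672]
eef_rot: [[0.883, -0.469, 0.001], [-0.469, -0.883, 0.01], [-0.003, -0.009, -1.0]]
contact_force: [-0.0, -0.2, -1.6]
grip_width: 0.0355
```

```bash
python3 -c "
from h import *
rel();inc([.55,-.0,.16],down(86.8+180))"
```

```text
t 8.3167 out 0.1337 lat(+x) 0.0012 z 0.1672 F [-0.  -0.2 -1.6] M [-0.03  0.03 -0.01] gw 0.0355
t 8.32 inc [-0.017 -0.043  0.073] [-0.0039  0.0052  0.725 ] j [-0.99  0.32  1.11  1.86 -0.33  1.16 -1.83]
```

{"method": "carry_out", "body": {"increments": [-1, 0, 0, 0, 0, 0, 0.08, -1, 0, 0, 0, 0, 0, 0.16, -1, 0, 0, 0, 0, 0, 0.24, -1, 0, 0, 0, 0, 0, 0.32, -1, 0, 0, 0, 0, 0, 0.4, -1, 0, 0, 0, 0, 0, 0.48, -1, 0, 0, 0, 0, 0, 0.56, -1, 0, 0, 0, 0, 0, 0.64]}}

```text
clock: 8.98
eef_pos: [0.5487, -0.0062, 0.1662]
eef_rot: [[0.086, -0.996, 0.001], [-0.996, -0.086, 0.009], [-0.009, -0.001, -1.0]]
contact_force: [0.7, 0.0, -1.7]
grip_width: 0.0355
```

```bash
python3 -c "
from h import *
rel();inc([.55,-.0,.16],down(86.8+180))"
```

```text
t 8.9833 out 0.1314 lat(+x) -0.0004 z 0.1662 F [ 0.7  0.  -1.7] M [-0.04  0.06 -0.31] gw 0.0355
t 8.98 inc [-0.06  -0.018  0.063] [-0.0005  0.0059  0.0901] j [-1.12  0.48  1.35  1.86 -0.52  1.22 -2.66]
```

{"method": "carry_out", "body": {"increments": [-1, 0, 0, 0, 0, 0, -0.07, -1, 0, 0, 0, 0, 0, -0.14]}}

```text
clock: 9.15
eef_pos: [0.5478, -0.008, 0.1644]
eef_rot: [[0.303, -0.953, -0.001], [-0.953, -0.303, 0.006], [-0.006, -0.001, -1.0]]
contact_force: [0.2, -0.6, -1.4]
grip_width: 0.0356
```

```bash
python3 -c "
from h import *
rel();inc([.55,-.0,.16],down(86.8+180));print(state()['joint_pos'])"
```

```text
t 9.15 out 0.1296 lat(+x) -0.001 z 0.1644 F [ 0.2 -0.6 -1.4] M [-0.    0.07 -0.02] gw 0.0356
t 9.15 inc [-0.069 -0.046  0.045] [0.0004 0.0039 0.2313] j [-1.1   0.44  1.3   1.86 -0.47  1.2  -2.47]
[-1.09609473  0.4436402   1.30071284  1.86291278 -0.46691356  1.19539433
 -2.47294265]
```

```bash
python3 -c "
from h import *
inc([.469,.201,.17],down(-1))"
```

```text
t 9.15 inc [-2.231  0.118 -0.042] [-0.0027  0.0032 -0.7931] j [-1.1   0.44  1.3   1.86 -0.47  1.2  -2.47]
```

{"method": "carry_out", "body": {"increments": [-1, -0.2, 0.01, -0.02, 0, 0, -0.075, -1, -0.4, 0.02, -0.04, 0, 0, -0.15, -1, -0.6, 0.03, -0.04, 0, 0, -0.225, -1, -0.8, 0.04, -0.04, 0, 0, -0.3, -1, -1, 0.05, -0.04, -0.001, 0.001, -0.375, -1, -1, 0.05, -0.04, -0.001, 0.001, -0.45]}}

```text
clock: 9.65
eef_pos: [0.511, 0.0887, 0.1675]
eef_rot: [[0.854, -0.52, -0.004], [-0.52, -0.854, 0.004], [-0.005, -0.001, -1.0]]
contact_force: [1.5, -0.0, -1.5]
grip_width: 0.0356
```

```bash
python3 -c "
from h import *
inc([.469,.201,.17],down(-1))"
```

```text
t 9.65 inc [-0.943 -0.741 -0.019] [-0.0017  0.003  -0.3373] j [-1.31  0.26  1.22  1.92 -0.27  1.14 -2.1 ]
```

{"method": "carry_out", "body": {"increments": [-1, -0.2, -0.15, -0.02, 0, 0, -0.075, -1, -0.4, -0.3, -0.02, 0, 0, -0.15, -1, -0.6, -0.45, -0.02, -0.001, 0.001, -0.225, -1, -0.8, -0.6, -0.02, -0.002, 0.003, -0.3, -1, -0.94, -0.74, -0.02, -0.002, 0.003, -0.337, -1, -0.94, -0.74, -0.02, -0.002, 0.003, -0.337, -1, -0.94, -0.74, -0.02, -0.002, 0.003, -0.337]}}

```text
clock: 10.23
eef_pos: [0.4689, 0.2011, 0.1693]
eef_rot: [[1.0, -0.018, -0.001], [-0.018, -1.0, -0.001], [-0.001, 0.001, -1.0]]
contact_force: [0.2, 0.1, -1.9]
grip_width: 0.0351
```

```bash
python3 - <<'E'
from h import *
from rig import get_image
m=camera_model('wrist')
im,d=get_image('wrist'); cv2.imwrite('pics/w5.png',im[:,:,::-1]); np.savez('pics/w5.npz',d=d,**m)
cv2.imwrite('pics/w5c.png',cv2.resize(cv2.convertScaleAbs(im[190:290,255:375,::-1],alpha=2),None,fx=5,fy=5,interpolation=2))
print(state()['eef_pos'])
inc([.469,.201,.071],down(-1))
E
```

```text
[0.46935988 0.19993398 0.16940412]
t 10.28 inc [-0.003 -0.012  0.984] [ 0.0011  0.0003 -0.0016] j [-1.49  0.17  1.11  1.94 -0.17  1.13 -1.91]
```

View pics/w5.png

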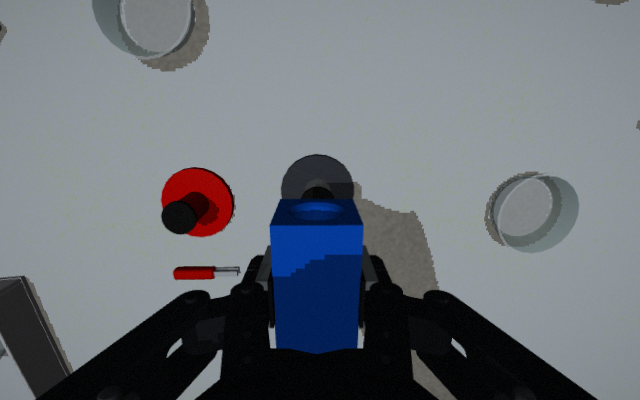

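View pics/w5c.png

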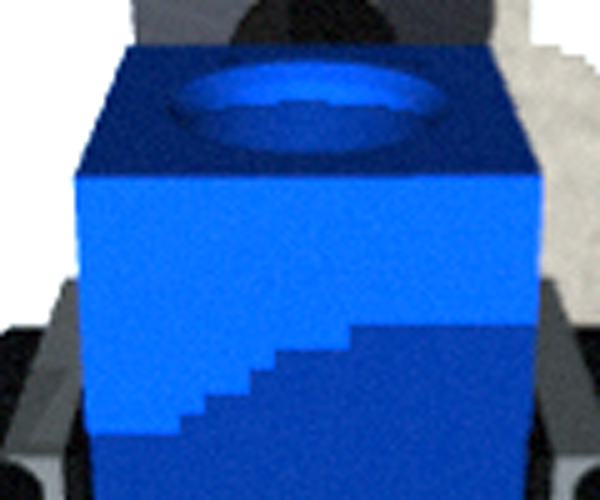

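```bash
python3 - <<'E'
from h import *
g=fromnpz('pics/w5.npz')
print('far edge',g(317.5,154,.008)-[.036,0,0],'lr',g(281,186,.008),g(354,186,.008))
print('cap edge mid',g(255+308/5,190+174/5,.1694+.0175))
inc([.467,.201,.0705],down(-1))
E
```

```text
far edge [0.46819165 0.19921754 0.008     ] lr [0.47376751 0.23532829 0.008     ] [0.47241994 0.16417347 0.008     ]
cap edge mid [0.50178272 0.20057742 0.1869    ]
t 10.28 inc [-0.023 -0.012  0.989] [ 0.0011  0.0003 -0.0016] j [-1.49  0.17  1.11  1.94 -0.17  1.13 -1.91]
```

{"method": "carry_out", "body": {"increments": [-1, -0.02, 0, 0.3, 0.001, 0, -0.002, -1, -0.02, 0, 0.6, 0.001, 0, -0.002, -1, -0.02, 0, 0.85, 0.001, 0, -0.002, -1, -0.02, 0, 0.95, 0.001, 0, -0.002, -1, -0.02, 0, 0.99, 0.001, 0, -0.002, -1, -0.02, 0, 0.99, 0.001, 0, -0.002]}}

```text
clock: 10.78
eef_pos: [0.4677, 0.1985, 0.0703]
eef_rot: [[1.0, -0.019, -0.001], [-0.019, -1.0, -0.002], [-0.001, 0.002, -1.0]]
contact_force: [-0.1, 0.5, -0.1]
grip_width: 0.0352
```

```bash
python3 -c "
from h import *
print(state()['eef_pos'],state()['contact_force']);inc([.4672,.2,.0695],down(-1))"
```

```text
[0.46771523 0.19847684 0.0702747 ] [-0.10045059  0.46968705 -0.10144279]
t 10.78 inc [-0.005 -0.015  0.008] [ 0.0011  0.0005 -0.0012] j [-1.35  0.35  1.    2.04 -0.36  0.94 -1.75]
```

{"method": "carry_out", "body": {"increments": [-1, 0, -0.01, 0.01, 0.001, 0, 0, 1, 0, -0.01, 0.01, 0.001, 0, 0, 1, 0, -0.01, 0.01, 0.001, 0, 0, 1, 0, -0.01, 0.01, 0.001, 0, 0, 1, 0, -0.01, 0.01, 0.001, 0, 0, 1, 0, -0.01, 0.01, 0.001, 0, 0, 1, 0, -0.01, -0.4, 0.001, 0, 0, 1, 0, -0.01, -0.8, 0.001, 0, 0]}}

```text
clock: 11.45
eef_pos: [0.4667, 0.1984, 0.1499]
eef_rot: [[1.0, -0.02, -0.003], [-0.02, -1.0, -0.005], [-0.003, 0.005, -1.0]]
contact_force: [1.2, 2.1, 0.9]
grip_width: 0.0854
```

{"method": "carry_out", "body": {"increments": [1, 0, 0, -0.2, 0, 0, -0.08, 1, 0, 0, -0.2, 0, 0, -0.16, 1, 0, 0, -0.2, 0, 0, -0.24, 1, 0, 0, -0.2, 0, 0, -0.32, 1, 0, 0, -0.2, 0, 0, -0.4, 1, 0, 0, -0.2, 0, 0, -0.48, 1, 0, 0, -0.2, 0, 0, -0.56, 1, 0, 0, -0.2, 0, 0, -0.64]}}

```text
clock: 12.12
eef_pos: [0.4667, 0.1984, 0.17]
eef_rot: [[0.552, 0.834, -0.003], [0.834, -0.552, -0.004], [-0.006, -0.0, -1.0]]
contact_force: [0.6, -0.4, -0.0]
grip_width: 0.0853
```

{"method": "carry_out", "body": {"increments": [1, 0, 0, 0, 0, 0, -0.08, 1, 0, 0, 0, 0, 0, -0.16, 1, 0, 0, 0, 0, 0, -0.24, 1, 0, 0, 0, 0, 0, -0.32, 1, 0, 0, 0, 0, 0, -0.4, 1, 0, 0, 0, 0, 0, -0.48, 1, 0, 0, 0, 0, 0, -0.56, 1, 0, 0, 0, 0, 0, -0.64]}}

```text
clock: 12.78
eef_pos: [0.4667, 0.1984, 0.1701]
eef_rot: [[-0.404, 0.915, -0.003], [0.915, 0.404, -0.004], [-0.003, -0.005, -1.0]]
contact_force: [-0.8, -1.3, -0.4]
grip_width: 0.0854
```

```bash
python3 -c "
from h import *
print(state()['eef_pos'],state()['contact_force']);inc([.469,.2,.15],down(179))"
```

```text
[0.46667064 0.19839183 0.17012267] [-0.78614584 -1.32597951 -0.36350262]
t 12.78 inc [0.006 0.029 0.201] [-3.600e-03 -3.000e-04 -7.243e-01] j [-1.28  0.12  0.86  1.94 -0.1   1.13  0.03]
```

{"method": "carry_out", "body": {"increments": [1, 0, 0, 0, 0, 0, -0.08, 1, 0, 0, 0, 0, 0, -0.16, 1, 0, 0, 0, 0, 0, -0.24, 1, 0, 0, 0, 0, 0, -0.32, 1, 0, 0, 0, 0, 0, -0.4, 1, 0, 0, 0, 0, 0, -0.48, 1, 0, 0, 0, 0, 0, -0.56, 1, 0, 0, 0, 0, 0, -0.64]}}

```text
clock: 13.45
eef_pos: [0.4667, 0.1984, 0.1703]
eef_rot: [[-0.988, 0.154, -0.003], [0.154, 0.988, -0.004], [0.003, -0.005, -1.0]]
contact_force: [-0.2, 0.4, -0.0]
grip_width: 0.0851
```

{"method": "carry_out", "body": {"increments": [1, 0, 0, 0, 0, 0, -0.07, 1, 0, 0, 0, 0, 0, -0.084, 1, 0, 0, 0, 0, 0, -0.084]}}

```text
clock: 13.7
eef_pos: [0.4667, 0.1983, 0.1703]
eef_rot: [[-1.0, 0.025, -0.003], [0.025, 1.0, -0.004], [0.003, -0.004, -1.0]]
contact_force: [-0.2, 0.6, -0.2]
grip_width: 0.0854
```

```bash
python3 - <<'E'
from h import *
from rig import get_image
m=camera_model('wrist')
im,d=get_image('wrist'); cv2.imwrite('pics/w6.png',im[:,:,::-1]); np.savez('pics/w6.npz',d=d,**m)
cv2.imwrite('pics/w6c.png',cv2.resize(cv2.convertScaleAbs(im[150:290,255:375,::-1],alpha=2),None,fx=4,fy=4,interpolation=2))
print(state()['eef_pos'])
inc([.468,.2,.07],down(179))
E
```

```text
[0.46669676 0.19828243 0.17030789]
t 13.75 inc [-0.016  0.022  1.003] [-0.0026 -0.002  -0.006 ] j [-1.19  0.11  0.75  1.94 -0.08  1.13  1.14]
```

View pics/w6c.png

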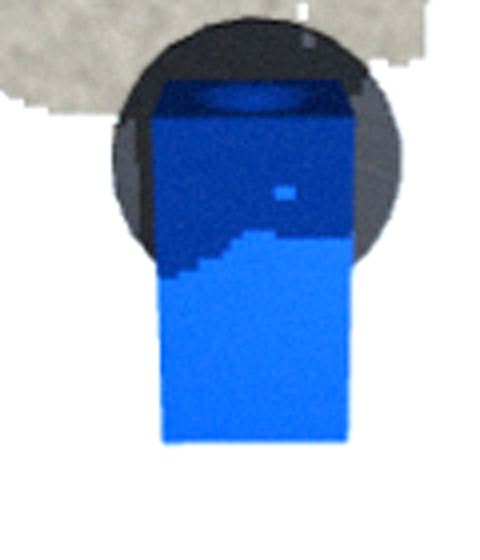

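```bash
python3 - <<'E'
from h import *
g=fromnpz('pics/w6.npz')
P=np.array([g(255+u/4,150+v/4,.086) for u,v in [(152,117),(354,115),(349,441),(163,442)]]);print(P.round(4),P.mean(0).round(4))
ang=lambda e:np.degrees(np.arctan2(e[1],e[0]))
print(ang(P[3]-P[0]),ang(P[2]-P[1]),ang(P[1]-P[0]),ang(P[2]-P[3]))
inc([P.mean(0)[0],P.mean(0)[1],.0695],down(179))
E
```

```text
[[0.4382 0.1824 0.086 ]
 [0.4387 0.2182 0.086 ]
 [0.5029 0.2173 0.086 ]
 [0.5022 0.1814 0.086 ]] [0.4705 0.1998 0.086 ]
-0.8705470579864651 -0.806616073267107 89.15824542789143 88.9765207725575
t 13.75 inc [-0.04   0.02   1.008] [-0.0026 -0.002  -0.006 ] j [-1.19  0.11  0.75  1.94 -0.08  1.13  1.14]
```

{"method": "carry_out", "body": {"increments": [1, -0.03, 0.02, 0.3, -0.002, -0.002, -0.006, 1, -0.03, 0.02, 0.6, -0.002, -0.002, -0.006, 1, -0.03, 0.02, 0.85, -0.002, -0.002, -0.006, 1, -0.03, 0.02, 1, -0.002, -0.002, -0.006, 1, -0.03, 0.02, 1, -0.002, -0.002, -0.006, -1, -0.03, 0.02, 1, -0.002, -0.002, -0.006, -1, -0.03, 0.02, 1, -0.002, -0.002, -0.006, -1, -0.03, 0.02, 1, -0.002, -0.002, -0.006], "force": 80}}

```text
clock: 14.42
eef_pos: [0.4703, 0.2003, 0.0717]
eef_rot: [[-1.0, 0.018, 0.002], [0.018, 1.0, 0.001], [-0.002, 0.001, -1.0]]
contact_force: [-0.4, 0.2, -1.2]
grip_width: 0.0515
```

{"method": "carry_out", "body": {"increments": [-1, 0, 0, 0, 0, 0, 0, -1, 0, 0, 0, 0, 0, 0, -1, 0, 0, 0, 0, 0, 0, -1, 0, 0, 0, 0, 0, 0, -1, 0, 0, 0, 0, 0, 0]}}

```text
clock: 14.83
eef_pos: [0.4713, 0.2009, 0.0731]
eef_rot: [[-1.0, 0.019, 0.004], [0.019, 1.0, 0.002], [-0.004, 0.003, -1.0]]
contact_force: [-0.4, -0.9, 6.1]
grip_width: 0.0348
```

```bash
python3 -c "
from h import *
s=state();print(s['eef_pos'],s['contact_force'],s['grip_width']);inc([.5463,-.05,.15],down(86.8))"
```

```text
[0.47125779 0.20088738 0.07313577] [-0.37701547 -0.88903371  6.12856518] 0.03483994849786661
t 14.83 inc [-0.8   -2.493 -0.772] [3.0000e-03 5.0000e-04 1.0237e+00] j [-1.13  0.27  0.72  2.02 -0.22  0.92  1.27]
```

{"method": "carry_out", "body": {"increments": [-1, 0, 0, -0.3, 0, 0, 0, -1, 0, 0, -0.65, 0, 0, 0, -1, 0, 0, -1, 0, 0, 0.07, -1, -0.1, -0.3, -1, 0, 0, 0.14, -1, -0.2, -0.6, -1, 0, 0, 0.21, -1, -0.3, -0.98, -1, 0, 0, 0.28]}}

```text
clock: 15.33
eef_pos: [0.4997, 0.1031, 0.1744]
eef_rot: [[-0.896, 0.444, 0.006], [0.444, 0.896, 0.005], [-0.003, 0.007, -1.0]]
contact_force: [1.1, 0.3, -2.1]
grip_width: 0.0348
```

```bash
python3 -c "
from h import *
s=state();print(s['eef_pos'],s['contact_force'],s['grip_width']);inc([.5463,-.05,.16],down(86.8))"
```

```text
[0.4997068  0.10306775 0.1743724 ] [ 1.08100645  0.25966697 -2.12546157] 0.03481671988816822
t 15.33 inc [-1.097 -1.165  0.139] [ 0.005  -0.001   0.7424] j [-1.11  0.12  0.89  1.94 -0.1   1.13  0.93]
```

{"method": "carry_out", "body": {"increments": [-1, -0.2, -0.2, 0.02, 0, 0, 0.078, -1, -0.4, -0.4, 0.04, 0, 0, 0.156, -1, -0.6, -0.6, 0.06, 0.001, 0, 0.234, -1, -0.8, -0.8, 0.08, 0.002, 0, 0.312, -1, -1, -1, 0.1, 0.003, 0, 0.39, -1, -1, -1, 0.1, 0.004, 0, 0.468]}}

```text
clock: 15.83
eef_pos: [0.5457, -0.0371, 0.1649]
eef_rot: [[-0.355, 0.935, 0.003], [0.935, 0.355, -0.001], [-0.002, 0.003, -1.0]]
contact_force: [-0.5, -0.9, -2.0]
grip_width: 0.0349
```

```bash
python3 -c "
from h import *
s=state();print(s['eef_pos'],s['contact_force'],s['grip_width']);inc([.5463,-.05,.16],down(86.8))"
```

```text
[ 0.54567975 -0.03711602  0.16486187] [-0.54309342 -0.93152417 -1.95716   ] 0.03490257636304363
t 15.83 inc [-0.123 -0.04   0.049] [0.002  0.0011 0.2663] j [-0.91  0.29  1.06  1.86 -0.28  1.14  0.61]
```

{"method": "carry_out", "body": {"increments": [-1, -0.06, -0.02, 0.02, 0, 0, 0.078, -1, -0.12, -0.04, 0.04, 0.001, 0, 0.156, -1, -0.12, -0.04, 0.05, 0.002, 0.001, 0.234, -1, -0.12, -0.04, 0.05, 0.002, 0.001, 0.266, -1, -0.12, -0.04, 0.05, 0.002, 0.001, 0.266]}}

```text
clock: 16.25
eef_pos: [0.5463, -0.0498, 0.1602]
eef_rot: [[0.059, 0.998, 0.0], [0.998, -0.059, -0.0], [0.0, 0.0, -1.0]]
contact_force: [-0.2, 0.3, -1.0]
grip_width: 0.0355
```

```bash
python3 - <<'E'
from h import *
from rig import get_image
m=camera_model('wrist')
im,d=get_image('wrist'); cv2.imwrite('pics/w7.png',im[:,:,::-1]); np.savez('pics/w7.npz',d=d,**m)
cv2.imwrite('pics/w7c.png',cv2.resize(cv2.convertScaleAbs(im[180:290,255:375,::-1],alpha=2),None,fx=5,fy=5,interpolation=2))
a=cv2.imread('pics/w5.png')
s=state();print(s['eef_pos'],s['contact_force'],s['grip_width']);inc([.5463,-.0599,.16],down(86.8))
E
```

```text
[ 0.54635072 -0.04964765  0.16021904] [ 0.16268202  0.14362922 -1.25501151] 0.035047627551633855
t 16.3 inc [-0.102  0.005  0.002] [ 0.0003 -0.      0.001 ] j [-0.94  0.35  1.15  1.87 -0.35  1.15  0.28]
```

View pics/w7c.png

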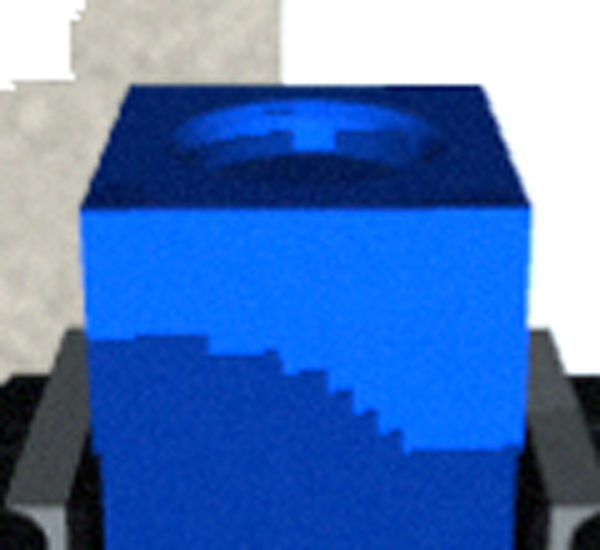

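```bash
python3 - <<'E'
from h import *
g=fromnpz('pics/w7.npz')
z=.1602
for dz in (.0125,.0135,.0145):
    a=g(255+80/5,180+207/5,z+dz);b=g(255+530/5,180+207/5,z+dz); print(dz,a,b,np.linalg.norm(a-b))
    m=(a+b)/2; s=state(); print('edge mid in tool',s['eef_rot'].T@(m-s['eef_pos']), 'ang',np.degrees(np.arctan2(*(b-a)[1::-1])))
E
```

```text
0.0125 [ 0.53008553 -0.01620608  0.1727    ] [ 0.5660608  -0.01836066  0.1727    ] 0.03603973416621035
edge mid in tool [ 3.24104249e-02 -3.01964117e-05 -1.24800445e-02] ang -3.427381777591282
0.0135 [ 0.53026482 -0.01584249  0.1737    ] [ 0.56592439 -0.01797816  0.1737    ] 0.03572346451636775
edge mid in tool [ 3.27841132e-02 -2.85579466e-05 -1.34800331e-02] ang -3.427381777591292
0.0145 [ 0.53044411 -0.0154789   0.1747    ] [ 0.56578797 -0.01759566  0.1747    ] 0.035407194866525146
edge mid in tool [ 3.31578016e-02 -2.69194814e-05 -1.44800217e-02] ang -3.427381777591291
```

```bash
python3 -c "
from h import *
inc([.5461,-.0642,.080],down(86.8))"
```

```text
t 16.3 inc [-0.145  0.005  0.802] [ 0.0003 -0.      0.001 ] j [-0.94  0.35  1.15  1.87 -0.35  1.15  0.28]
```

{"method": "carry_out", "body": {"increments": [-1, 0, 0, 0.3, 0, 0, 0.001, -1, 0, 0, 0.6, 0, 0, 0.001, -1, -0.05, 0, 0.8, 0, 0, 0.001, -1, -0.14, 0, 0.8, 0, 0, 0.001, -1, -0.14, 0, 0.8, 0, 0, 0.001]}}

```text
clock: 16.72
eef_pos: [0.5449, -0.0658, 0.0805]
eef_rot: [[0.056, 0.998, -0.001], [0.998, -0.056, -0.001], [-0.001, -0.001, -1.0]]
contact_force: [0.1, -1.2, -0.2]
grip_width: 0.0353
```

```bash
python3 -c "
from h import *
rel(.0005);inc([.5453,-.0788,.080],down(86.8))"
```

```text
t 16.7167 out 0.0733 lat(+x) -0.001 z 0.0805 F [ 0.1 -1.2 -0.2] M [-0.07 -0.07 -0.01] gw 0.0353
t 16.72 inc [-0.129  0.011  0.005] [-0.0003  0.0007 -0.0003] j [-0.81  0.46  1.04  1.94 -0.47  1.01  0.39]
```

Now push in steps, watching the force.

{"method": "carry_out", "body": {"increments": [-1, -0.05, 0.01, 0, 0, 0, 0, -1, -0.1, 0.01, 0, 0, 0, 0, -1, -0.15, 0.01, 0, 0, 0, 0, -1, -0.2, 0.01, 0, 0, 0, 0, -1, -0.2, 0.01, 0, 0, 0, 0]}}

```text
clock: 17.13
eef_pos: [0.545, -0.0872, 0.0812]
eef_rot: [[0.057, 0.998, 0.001], [0.998, -0.057, -0.001], [-0.001, 0.001, -1.0]]
contact_force: [-0.1, -0.2, -0.1]
grip_width: 0.035
```

```bash
python3 -c "
from h import *
rel(.0005);inc([.5453,-.0788,.080],down(86.8))"
```

```text
t 17.1333 out 0.052 lat(+x) 0.0002 z 0.0812 F [-0.1 -0.2 -0.1] M [-0.04 -0.03 -0.04] gw 0.035
t 17.13 inc [ 0.084 -0.002  0.012] [ 0.0004  0.0008 -0.0011] j [-0.77  0.46  1.04  1.93 -0.47  1.02  0.43]
```

{"method": "carry_out", "body": {"increments": [-1, -0.05, 0, 0.01, 0, 0, 0, -1, -0.09, 0, 0.01, 0, 0, 0, -1, -0.13, 0, 0.01, 0, 0, 0, -1, -0.17, 0, 0.01, 0, 0, 0, -1, -0.17, 0, 0.01, 0, 0, 0]}}

```text
clock: 17.55
eef_pos: [0.5438, -0.1053, 0.0803]
eef_rot: [[0.059, 0.998, 0.001], [0.998, -0.059, -0.002], [-0.002, 0.001, -1.0]]
contact_force: [-0.4, -0.1, -1.1]
grip_width: 0.0348
```

```bash
python3 -c "
from h import *
rel(.0005);inc(np.r_[S+U*.0315,.080],down(86.8))"
```

```text
t 17.55 out 0.0339 lat(+x) 0.0001 z 0.0803 F [-0.4 -0.1 -1.1] M [-0.    0.02  0.06] gw 0.0348
t 17.55 inc [-0.019 -0.001  0.003] [ 0.0004  0.0011 -0.0018] j [-0.73  0.47  1.04  1.92 -0.47  1.02  0.46]
```

{"method": "carry_out", "body": {"increments": [-1, -0.02, 0, 0, 0, 0, -0.001, -1, -0.04, 0, 0, 0, 0, -0.001, -1, -0.06, 0, 0, 0, 0, -0.001, -1, -0.06, 0, 0, 0, 0, -0.001]}}

```text
clock: 17.88
eef_pos: [0.5437, -0.1079, 0.0802]
eef_rot: [[0.055, 0.999, -0.0], [0.998, -0.055, 0.003], [0.003, -0.001, -1.0]]
contact_force: [-2.7, 11.7, 3.8]
grip_width: 0.0348
```

```bash
python3 -c "
from h import *
rel(.0005)"
```

```text
t 17.8833 out 0.0312 lat(+x) 0.0001 z 0.0802 F [-2.7 11.7  3.8] M [ 2.18  0.44 -0.19] gw 0.0348
```

{"method": "carry_out", "body": {"increments": [-1, -0.06, 0, 0, 0, 0, 0, -1, -0.09, 0, 0, 0, 0, 0, -1, -0.09, 0, 0, 0, 0, 0]}}

```text
clock: 18.13
eef_pos: [0.5438, -0.108, 0.0798]
eef_rot: [[0.049, 0.999, -0.003], [0.999, -0.049, 0.016], [0.015, -0.004, -1.0]]
contact_force: [-4.3, 30.9, 12.0]
grip_width: 0.0348
```

```bash
python3 - <<'E'
from h import *
from rig import get_image
rel(.0005)
a,_=get_image('side'); b,_=get_image('wrist')
cv2.imwrite('pics/s8.png',cv2.resize(a[190:290,330:450,::-1],None,fx=5,fy=5,interpolation=2))
cv2.imwrite('pics/w8.png',b[:,:,::-1])
E
```

```text
t 18.1333 out 0.0312 lat(+x) 0.0001 z 0.0798 F [-4.3 30.9 12. ] M [ 5.76  1.08 -0.6 ] gw 0.0348
```

View pics/s8.png

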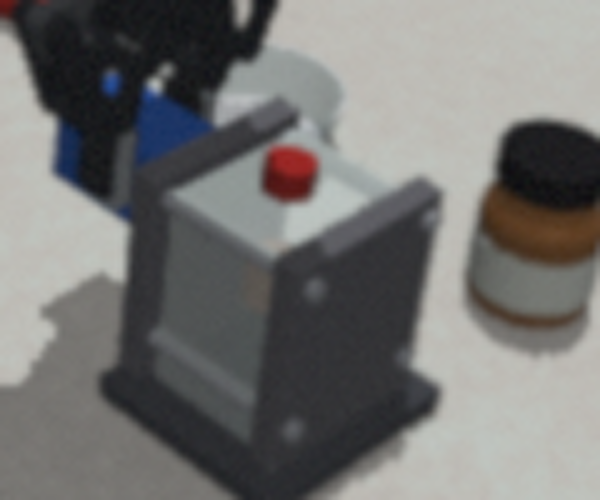

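View pics/w8.png

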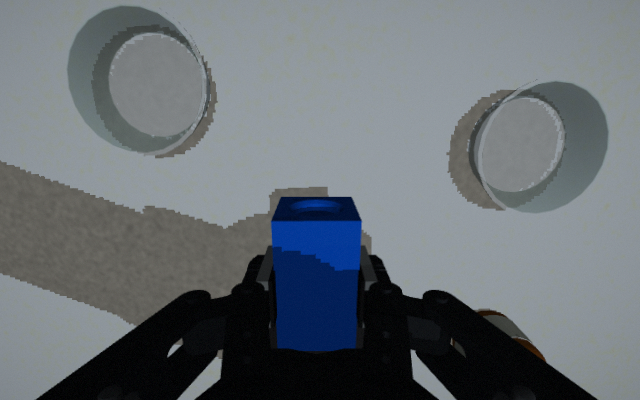

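{"method": "carry_out", "body": {"increments": [-1, 0.03, 0, 0, 0, 0, 0, -1, 0.1, 0, 0, 0, 0, 0, -1, 0.2, 0, 0, 0, 0, 0, -1, 0.32, 0, 0, 0, 0, 0, -1, 0.46, 0, 0, 0, 0, 0, -1, 0.6, 0, 0, 0, 0, 0, -1, 0.75, 0, -0.1, 0, 0, 0, -1, 0.9, 0, -0.3, 0, 0, 0]}}

```text
clock: 18.9
eef_pos: [0.5467, -0.0174, 0.1098]
eef_rot: [[0.049, 0.999, -0.007], [0.999, -0.049, 0.014], [0.013, -0.007, -1.0]]
contact_force: [0.6, 1.2, -1.1]
grip_width: 0.0347
```

```bash
python3 - <<'E'
from h import *
from rig import get_image
rel(.0005)
b,_=get_image('wrist')
cv2.imwrite('pics/w9.png',cv2.resize(cv2.convertScaleAbs(b[180:290,255:375,::-1],alpha=2),None,fx=5,fy=5,interpolation=2))
inc([.56,0.03,.25],down(86.8))
E
```

```text
t 18.9 out 0.1217 lat(+x) -0.0019 z 0.1098 F [ 0.6  1.2 -1.1] M [-0.03 -0.02  0.05] gw 0.0347
t 18.95 inc [ 0.471  0.08  -1.353] [-0.0016 -0.01    0.0061] j [-0.92  0.41  1.07  1.9  -0.43  1.08  0.28]
```

View pics/w9.png

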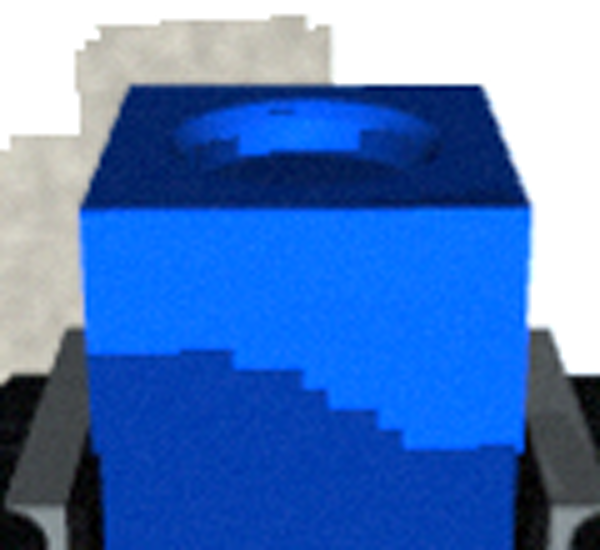

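```bash
cat > fk.py <<'E'
import numpy as np, itertools
from scipy.spatial.transform import Rotation as Ro
from scipy.optimize import least_squares
from h import down
from rig import state
s=state()
D=[([-1.38718907,0.33389496,0.03991307,1.46628602,-0.01338466,1.34328807,-0.05849467],[.1813,.6238,.2474],np.array([[-.96026,.2791,-.0003],[.2791,.96026,-.0016],[-.00014,-.0016,-1]])),
([-0.84341638,0.1047792,0.34416122,1.84838936,-0.03459239,1.19788022,1.05951456],[.4725,.2183,.2010],None),
([-0.82015173,0.13119513,0.35800662,1.93662247,-0.05364739,1.07933462,1.1152954],[.47187,.20157,.14896],np.array([[-.99987,.01571,.0023],[.01572,.99987,.00275],[-.0022,.0028,-1]])),
([-.5,.2,.57,1.78,-.12,1.2,1.66],[.5592,-.0427,.1983],down(179.3)),
([-1.09609473,0.4436402,1.30071284,1.86291278,-0.46691356,1.19539433,-2.47294265],[.5478,-.008,.1644],np.array([[.303,-.953,-.001],[-.953,-.303,.006],[-.006,-.001,-1]])),
([-1.35,.35,1.,2.04,-.36,.94,-1.75],[.4677,.1985,.0703],down(-1.1)),
([-.94,.35,1.15,1.87,-.35,1.15,.28],[.5463,-.0497,.1602],down(86.6)),
(list(s['joint_pos']),list(s['eef_pos']),s['eef_rot'])]
Rz=lambda a:Ro.from_euler('z',a).as_matrix(); Ry=lambda a:Ro.from_euler('y',a).as_matrix()
def fk(q,p,sg):
    b,c,h,L1,a1,L2,a2,L3,a3=p; e=np.array
    R=Rz(b+sg[0]*q[0]); x=e([0,0,h]); R=R@Ry(q[1])@Rz(sg[1]*q[2]); x=x+R@e([a1,0,L1]); R=R@Ry(q[3])
    R=R@Rz(sg[2]*q[4]); x=x+R@e([a2,0,L2]); R=R@Ry(q[5]); R=R@Rz(sg[3]*q[6]+c); 
    R6=R@Rz(-(sg[3]*q[6]+c)); x=x+R6@e([a3,0,L3]); return x,R
if __name__=='__main__':
    def res(p,sg):
        r=[]
        for q,x,R in D:
            X,Q=fk(q,p,sg); r+=list((X-x))
            if R is not None: r+=list((Q-R).ravel()*.3)
        return r
    best=[]
    for sg in itertools.product([1,-1],repeat=4):
        for b0,c0 in itertools.product([-.1,1.5,3,-1.5],[0,1.57,3.1,-1.57]):
            o=least_squares(res,[b0,c0,.33,.35,0,.35,0,.2,0],args=(sg,),max_nfev=60); best.append((o.cost,sg,o.x.round(4).tolist()))
    best.sort(key=lambda t:t[0]); print(*best[:4],sep='\n')
E
python3 fk.py
```

```text
(np.float64(0.00019334647574708298), (-1, -1, -1, -1), [-0.0772, 1.4937, 0.2669, 0.5065, 0.0204, 0.4792, -0.0262, 0.4094, 0.0023])
(np.float64(0.00019334647574708298), (-1, -1, -1, -1), [-0.0772, 1.4937, 0.2669, 0.5065, 0.0204, 0.4792, -0.0262, 0.4094, 0.0023])
(np.float64(0.00019334647574708317), (-1, -1, -1, -1), [-0.0772, 1.4937, 0.2669, 0.5065, 0.0204, 0.4792, -0.0262, 0.4094, 0.0023])
(np.float64(0.00019334647574708433), (-1, -1, -1, -1), [-0.0772, 1.4937, 0.2669, 0.5065, 0.0204, 0.4792, -0.0262, 0.4094, 0.0023])
```

```bash
cat > ik.py <<'E'
from fk import *
P=[-0.0772,1.4937,0.2669,0.5065,0.0204,0.4792,-0.0262,0.4094,0.0023];SG=(-1,-1,-1,-1)
lo=np.array([-2.58,-.38,-1.3,.25,-1.5,.08,-2.65])+.08;hi=np.array([2.58,2.09,1.39,2.4,4.64,2.09,2.65])-.08
def ik(x,R,q0,w=.01):
    def f(q):
        X,Q=fk(q,P,SG); return np.r_[(X-x)*5,(Q-R).ravel(),w*(q-q0)]
    o=least_squares(f,np.clip(q0,lo+1e-3,hi-1e-3),bounds=(lo,hi),max_nfev=80); X,Q=fk(o.x,P,SG)
    return o.x,np.linalg.norm(X-x),np.linalg.norm(Q-R)
def fin(psi,down_x=True):
    a=np.radians(psi); z=np.array([np.cos(a),np.sin(a),0]); x=np.array([0,0,-1.]); return np.c_[x,np.cross(z,x),z]
def pts(q):
    b,c,h,L1,a1,L2,a2,L3,a3=P;R=Rz(b-q[0])@Ry(q[1])@Rz(-q[2]); e=np.array([0,0,h])+R@[a1,0,L1]; R=R@Ry(q[3])@Rz(-q[4]); return e,e+R@[a2,0,L2]
if __name__=='__main__':
    q0=state()['joint_pos']; out=[]
    for x in (.45,.55,.65,.75):
      for y in (-.4,-.3,-.2,0,.1,.2):
        for psi in range(-180,180,30):
            q,e1,e2=ik(np.array([x,y,.15]),fin(psi),q0)
            if e1<.003 and e2<.02: out.append((np.abs(q-q0).max(),x,y,psi,q.round(2),pts(q)[1].round(2),pts(q)[0].round(2)))
    out.sort(key=lambda t:t[0])
    for o in out[:25]: print(*o)
    print(len(out))
E
python3 ik.py
```

```text
1.0155344156138344 0.45 0.1 -90 [-1.67  1.43  1.19  1.68  0.13  1.53 -0.47] [0.45 0.51 0.15] [0.01 0.5  0.33]
1.033089979989405 0.45 0 -90 [-1.66  1.44  1.22  1.88  0.12  1.32 -0.46] [0.45 0.41 0.15] [0.02 0.5  0.32]
1.0349139962113734 0.45 0.2 -90 [-1.65  1.45  1.18  1.45  0.12  1.74 -0.46] [0.45 0.61 0.15] [0.02 0.5  0.32]
1.0477565132547506 0.45 0 -120 [-1.24  1.46  1.2   1.5   0.06  1.79 -0.45] [0.66 0.35 0.15] [0.22 0.45 0.32]
1.0621289339408895 0.45 0.1 -120 [-1.27  1.47  1.18  1.32  0.04  1.99 -0.46] [0.66 0.45 0.15] [0.2  0.46 0.31]
1.0748149649077854 0.55 0.1 -90 [-1.49  1.49  1.23  1.48  0.13  1.54 -0.4 ] [0.55 0.51 0.15] [0.1 0.5 0.3]
1.0824370137081427 0.55 0 -90 [-1.48  1.49  1.26  1.67  0.13  1.34 -0.4 ] [0.55 0.41 0.15] [0.1  0.49 0.3 ]
1.0827207409748894 0.45 -0.2 -120 [-1.09  1.49  1.26  1.7   0.09  1.43 -0.4 ] [0.66 0.15 0.15] [0.29 0.42 0.3 ]
1.0936379532161655 0.55 0.2 -60 [-1.9   1.5   1.28  1.76  0.15  1.14 -0.41] [0.35 0.56 0.15] [-0.11  0.49  0.29]
1.0987173522231224 0.55 0.2 -90 [-1.47  1.51  1.23  1.24  0.12  1.76 -0.39] [0.55 0.61 0.15] [0.11 0.49 0.29]
1.1
[... 965 characters left out ...]
 0.15] [-0.01  0.51  0.28]
1.1267292073405915 0.75 0.1 -60 [-1.51  1.54  1.31  1.6   0.23  0.92 -0.41] [0.55 0.46 0.15] [0.09 0.5  0.28]
1.1268774392581373 0.45 -0.3 -150 [-0.55  1.54  1.27  1.28  0.05  1.82 -0.36] [ 0.81 -0.1   0.15] [0.46 0.21 0.28]
1.127236629047538 0.65 -0.2 -90 [-1.17  1.54  1.31  1.67  0.17  1.01 -0.39] [0.65 0.21 0.15] [0.25 0.44 0.28]
1.129201320118744 0.55 -0.4 -90 [-1.03  1.54  1.31  2.02  0.33  0.56 -0.56] [0.55 0.01 0.15] [0.31 0.4  0.28]
1.1295055714300033 0.45 -0.4 -120 [-0.82  1.54  1.31  1.75  0.12  1.11 -0.37] [ 0.66 -0.05  0.15] [0.39 0.33 0.28]
1.1297158155164242 0.75 -0.4 -90 [-0.78  1.54  1.31  1.47  0.29  0.84 -0.42] [0.75 0.01 0.15] [0.4  0.31 0.28]
94
```

```bash
cat > ik2.py <<'E'
from ik import *
q0=state()['joint_pos']; out=[]
rng=np.random.default_rng(0)
for x in (.45,.55,.65):
  for y in (-.3,-.1,0.05,.2):
    for psi in range(-180,180,45):
      for j5 in (-1.3,1.5,3.1):
        s=q0.copy(); s[4]=j5; s[1]=.5;s[2]=0;s[5]=1.3
        s[0]=-np.arctan2(y,x)
        q,e1,e2=ik(np.array([x,y,.15]),fin(psi),s,.003)
        if e1<.003 and e2<.02 and pts(q)[0][2]>.45: out.append((np.abs(q-q0).max(),x,y,psi,q.round(2),pts(q)[1].round(2),pts(q)[0].round(2)))
out.sort(key=lambda t:t[0])
for o in out[:25]: print(*o)
print(len(out))
E
python3 ik2.py
```

```text
1.1688036572445188 0.55 -0.1 -90 [-1.16  1.09  0.81  1.8   0.69  1.34 -0.89] [0.55 0.31 0.15] [0.23 0.4  0.49]
1.193130188772129 0.45 0.05 -90 [-1.39  1.06  0.72  1.78  0.53  1.58 -0.91] [0.45 0.46 0.15] [0.13 0.43 0.5 ]
1.2146563048342407 0.55 0.2 -90 [-1.05  1.13  0.28  1.22  0.79  2.01 -0.92] [0.55 0.61 0.15] [0.27 0.38 0.46]
1.2146796528015524 0.55 0.2 -90 [-1.05  1.13  0.28  1.22  0.79  2.01 -0.92] [0.55 0.61 0.15] [0.27 0.38 0.46]
1.3066614863572255 0.55 -0.3 -135 [-0.16  1.16  0.23  1.14  0.88  2.01 -0.87] [ 0.84 -0.01  0.15] [0.47 0.04 0.45]
1.3066881998727717 0.55 -0.3 -135 [-0.16  1.16  0.23  1.14  0.88  2.01 -0.87] [ 0.84 -0.01  0.15] [0.47 0.04 0.45]
1.3092158488910877 0.65 -0.3 -90 [-0.84  1.15  0.88  1.72  0.88  1.09 -0.88] [0.65 0.11 0.15] [0.35 0.31 0.46]
1.3161284571462142 0.45 -0.1 -135 [-0.55  1.07  0.38  1.43  0.53  2.01 -1.03] [0.74 0.19 0.15] [0.41 0.2  0.49]
1.3161491813499455 0.45 -0.1 -135 [-0.55  1.07  0.38  1.43  0.53  2.01 -1.03] [0.74 0.19 0.15] [0.41 0.2  0.49]
1.3451720118439765 0.55 -0.3 -90 [-0.95  1.09  0.9   1.97  0.92  1.02 -1.02] [0.55 0.11 0.15] 
[... 992 characters left out ...]
6 0.49 0.15] [0.03 0.41 0.56]
1.5298257872872763 0.65 0.05 -90 [-0.69  1.08  0.04  1.3   1.1   1.94 -0.96] [0.65 0.46 0.15] [0.38 0.26 0.49]
1.5367902227065842 0.45 0.2 -45 [-1.67  0.85  0.45  2.08  1.    1.42 -1.25] [0.16 0.49 0.15] [-0.    0.39  0.59]
1.5422030770675375 0.45 0.05 -90 [-0.9   0.9   0.08  1.77  0.84  1.86 -1.26] [0.45 0.46 0.15] [0.28 0.3  0.57]
1.5760859465915602 0.55 -0.1 -90 [-0.54  0.89 -0.01  1.79  1.15  1.79 -1.23] [0.55 0.31 0.15] [0.36 0.18 0.57]
1.6131011838234481 0.65 0.05 -90 [-0.6   1.09 -0.1   1.29  1.18  2.01 -1.  ] [0.65 0.46 0.15] [0.39 0.23 0.48]
1.6368328418229754 0.45 0.05 -90 [-0.73  0.91 -0.14  1.77  0.91  1.96 -1.35] [0.45 0.46 0.15] [0.32 0.25 0.56]
83
```

{"method": "carry_out", "body": {"increments": [-1, 0.1, 0, -0.35, 0, 0, 0, -1, 0.2, 0.05, -0.7, 0, 0, 0, -1, 0.3, 0.1, -1, 0, -0.07, 0, -1, 0.35, 0.1, -1, 0, -0.14, 0, -1, 0.35, 0.1, -1, 0, -0.21, 0, -1, 0.35, 0.1, -1, 0, -0.28, 0]}}

```text
clock: 19.45
eef_pos: [0.5624, 0.0201, 0.2159]
eef_rot: [[0.041, 0.999, -0.017], [0.909, -0.044, -0.414], [-0.414, 0.001, -0.91]]
contact_force: [-0.6, 0.5, -3.2]
grip_width: 0.0347
```

```bash
python3 - <<'E'
from ik import *
from h import inc
s=state();print(s['eef_pos'],s['contact_force']); q=s['joint_pos'];print('elbow,wrist',pts(q)); 
inc([.56,.02,.22],fin(-90))
E
```

```text
[0.5623644  0.02006499 0.21591156] [-0.64927473  0.53198406 -3.23458862]
elbow,wrist (array([0.10880922, 0.23115825, 0.70471826]), array([0.56896989, 0.16955399, 0.58316108]))
t 19.45 inc [-0.018 -0.024 -0.037] [-0.0245 -0.7278 -0.0168] j [-1.28  0.51  1.24  1.74 -0.06  1.28 -0.1 ]
```

Tilting works as predicted; elbow is high. Continue.

{"method": "carry_out", "body": {"increments": [-1, 0, 0, 0, -0.003, -0.07, -0.002, -1, 0, 0, 0, -0.006, -0.14, -0.004, -1, 0, 0, 0, -0.009, -0.21, -0.006, -1, 0, 0, 0, -0.012, -0.28, -0.008, -1, 0, 0, 0, -0.015, -0.35, -0.01, -1, 0, 0, 0, -0.017, -0.42, -0.011]}}

```text
clock: 19.95
eef_pos: [0.563, 0.0219, 0.216]
eef_rot: [[0.014, 1.0, -0.004], [0.461, -0.01, -0.887], [-0.887, 0.011, -0.461]]
contact_force: [0.0, 0.9, -1.7]
grip_width: 0.0349
```

```bash
python3 - <<'E'
from ik import *
from h import inc
s=state();print(s['eef_pos'],s['contact_force']); q=s['joint_pos'];print('elbow,wrist',pts(q)); 
inc([.56,.02,.22],fin(-90))
E
```

```text
[0.56304956 0.02191974 0.2159918 ] [ 0.0478339   0.8587005  -1.68293103]
elbow,wrist (array([0.12119938, 0.39890705, 0.55524404]), array([0.57265461, 0.34746402, 0.40077438]))
t 19.95 inc [-0.045 -0.03  -0.001] [-0.0048 -0.3048 -0.0082] j [-1.4   0.95  1.24  1.71  0.18  1.34 -0.29]
```

{"method": "carry_out", "body": {"increments": [-1, 0, 0, 0, 0, -0.06, -0.001, -1, 0, 0, 0, -0.001, -0.12, -0.003, -1, 0, 0, 0, -0.002, -0.18, -0.004, -1, 0, 0, 0, -0.003, -0.24, -0.006, -1, 0, 0, 0, -0.005, -0.3, -0.008, -1, 0, 0, 0, -0.005, -0.305, -0.008, -1, 0, 0, 0, -0.005, -0.305, -0.008]}}

```text
clock: 20.53
eef_pos: [0.5632, 0.0227, 0.2149]
eef_rot: [[-0.001, 1.0, 0.002], [-0.001, 0.002, -1.0], [-1.0, -0.001, 0.001]]
contact_force: [-0.5, -0.8, -1.9]
grip_width: 0.035
```

```bash
python3 - <<'E'
from ik import *
from h import inc
from rig import get_image
s=state();print(s['eef_pos'],s['contact_force']); q=s['joint_pos'];print('elbow,wrist',pts(q)); 
inc([.56,.02,.15],fin(-90))
a,_=get_image('side');cv2=__import__('cv2');cv2.imwrite('pics/s10.png',a[:,:,::-1])
E
```

```text
[0.56319245 0.02265234 0.2148535 ] [-0.53931849 -0.75373332 -1.93558831]
elbow,wrist (array([0.13460828, 0.46978919, 0.40157419]), array([0.56994588, 0.38700148, 0.21732859]))
t 20.53 inc [ 0.649 -0.032  0.026] [0.0012 0.0008 0.0004] j [-1.41  1.29  1.2   1.68  0.33  1.41 -0.4 ]
```

View pics/s10.png

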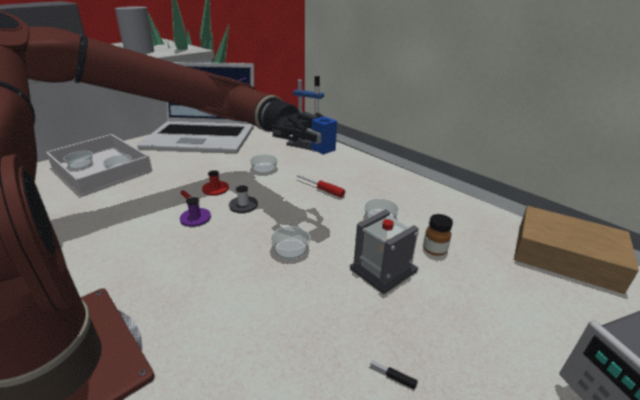

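{"method": "carry_out", "body": {"increments": [-1, 0.15, 0, 0, 0, 0, 0, -1, 0.3, 0, 0, 0, 0, 0, -1, 0.45, 0, 0, 0, 0, 0, -1, 0.55, 0, 0, 0.001, 0.001, 0, -1, 0.63, 0, 0, 0.001, 0.001, 0, -1, 0.63, 0, 0, 0.001, 0.001, 0, -1, 0.63, 0, 0, 0.001, 0.001, 0]}}

```text
clock: 21.17
eef_pos: [0.5634, 0.0222, 0.1531]
eef_rot: [[0.001, 1.0, -0.001], [0.002, -0.001, -1.0], [-1.0, 0.001, -0.002]]
contact_force: [-0.0, 0.6, -0.8]
grip_width: 0.0346
```

```bash
python3 - <<'E'
from ik import *
from h import inc
from rig import get_image
import cv2
s=state();print(s['eef_pos'],s['eef_rot'].round(4),s['contact_force'],s['qd'].round(3)); q=s['joint_pos'];print('elbow,wrist',pts(q)); 
inc([.56,.02,.15],fin(-90))
a,_=get_image('side');b,d=get_image('top')
cv2.imwrite('pics/s11.png',cv2.resize(a[60:260,150:400,::-1],None,fx=3,fy=3,interpolation=2))
cv2.imwrite('pics/t11.png',b[:,:,::-1])
cv2.imwrite('pics/t11c.png',cv2.resize(cv2.convertScaleAbs(b[140:220,280:360,::-1],alpha=1.8),None,fx=6,fy=6,interpolation=2))
E
```

```text
[0.56341882 0.02219288 0.15307059] [[ 1.0e-03  1.0e+00 -8.0e-04]
 [ 2.1e-03 -8.0e-04 -1.0e+00]
 [-1.0e+00  1.0e-03 -2.1e-03]] [-0.00130923  0.60771195 -0.79527155] [-0.004 -0.011  0.02   0.003  0.008  0.002  0.004]
elbow,wrist (array([0.148632  , 0.47445088, 0.36570942]), array([0.57063093, 0.38592409, 0.15499875]))
t 21.17 inc [ 0.031 -0.034  0.022] [-0.0005 -0.0013 -0.0006] j [-1.38  1.36  1.13  1.66  0.27  1.4  -0.46]
```

View pics/s11.png

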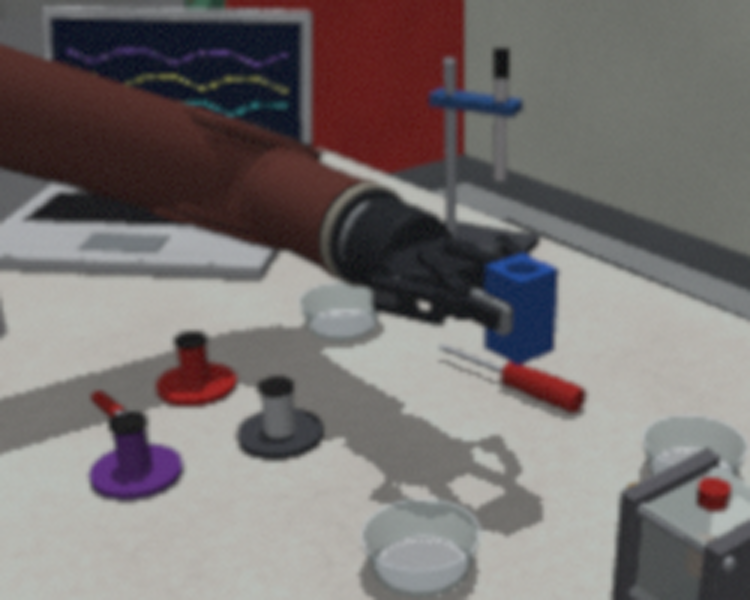

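View pics/t11.png

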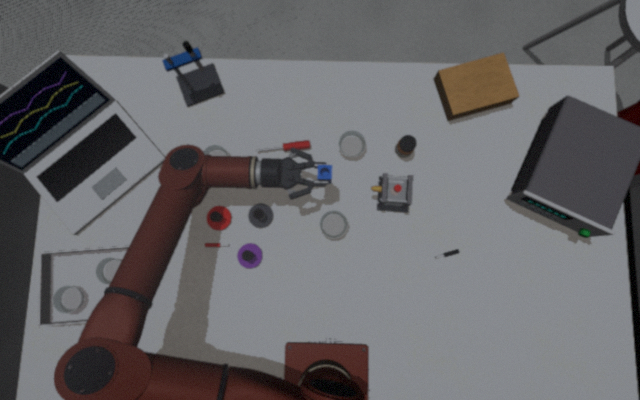

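View pics/t11c.png

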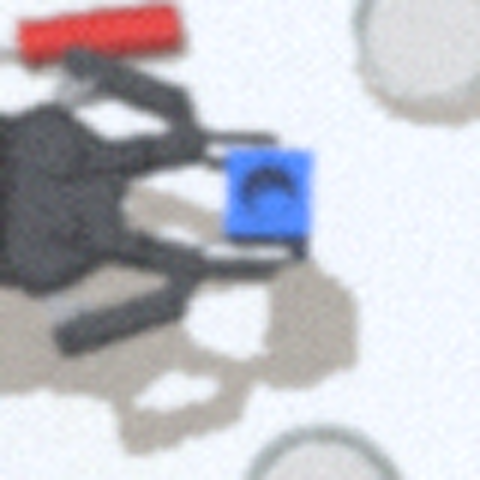

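{"method": "carry_out", "body": {"increments": [-1, 0.02, 0, 0, 0, -0.001, 0, -1, 0.02, 0, 0, 0, -0.001, 0, -1, 0.02, 0, 0, 0, -0.001, 0, -1, 0.02, 0, 0, 0, -0.001, 0, -1, 0.02, 0, 0, 0, -0.001, 0, -1, 0.02, 0, 0, 0, -0.001, 0]}}

```text
clock: 21.77
eef_pos: [0.5635, 0.0223, 0.1519]
eef_rot: [[0.002, 1.0, -0.001], [0.001, -0.001, -1.0], [-1.0, 0.002, -0.001]]
contact_force: [0.4, -0.8, -1.1]
grip_width: 0.035
```

```bash
python3 - <<'E'
from h import *
from rig import get_image, workorder
d=np.median([get_image('top')[1] for _ in range(3)],0)
for v in range(165,180,1): print(v,[round(at_d('top',u,v,d[v,u])[2],3) if d[v,u]>0 else 0 for u in range(318,333,2)])
s=state();print(s['clock'],s['eef_pos'],s['eef_rot'].round(4).tolist(),s['contact_force'],s['qd'].round(3),s['grip_width'])
print(workorder.job_done())
E
```

```text
165 [np.float64(0.183), np.float64(0.184), np.float64(0.182), np.float64(0.185), np.float64(0.182), np.float64(0.183), np.float64(0.184), np.float64(-0.002)]
166 [np.float64(0.182), np.float64(0.181), np.float64(0.183), np.float64(0.184), np.float64(0.184), np.float64(0.183), np.float64(0.184), np.float64(-0.002)]
167 [np.float64(0.179), np.float64(0.183), np.float64(0.182), np.float64(0.181), np.float64(0.185), np.float64(0.182), np.float64(0.183), np.float64(0.001)]
168 [np.float64(0.182), np.float64(0.181), np.float64(0.179), np.float64(0.178), np.float64(0.177), np.float64(0.184), np.float64(0.182), np.float64(-0.001)]
169 [np.float64(0.182), np.float64(0.185), np.float64(0.173), np.float64(0.164), np.float64(0.171), np.float64(0.181), np.float64(0.182), np.float64(0.0)]
170 [np.float64(0.183), np.float64(0.184), np.float64(0.161), np.float64(0.153), np.float64(0.156), np.float64(0.17), np.float64(0.184), np.float64(-0.002)]
171 [np.float64(0.184), np.float64(0.182), np.float64(0.153), np.float64(0.154), np.float64(0.151), np.float64(0.161), np.float64(0.183), np.float64(-0.001)]
[... 834 characters left out ...]
float64(0.184), np.float64(0.183), np.float64(0.183), np.float64(0.183), np.float64(0.181), np.float64(0.002)]
178 [np.float64(0.183), np.float64(0.182), np.float64(0.182), np.float64(0.184), np.float64(0.18), np.float64(0.182), np.float64(0.181), np.float64(-0.001)]
179 [np.float64(0.176), np.float64(0.178), np.float64(0.179), np.float64(0.181), np.float64(0.179), np.float64(0.18), np.float64(0.183), np.float64(0.002)]
21.9167 [0.56351612 0.0222457  0.15184701] [[0.0021, 1.0, -0.0008], [0.001, -0.0008, -1.0], [-1.0, 0.0021, -0.001]] [ 0.1980218  -0.43971869 -2.22122648] [ 0.     0.     0.    -0.     0.001  0.001  0.   ] 0.03485840968902401
the job is handed in; nothing more can be done
None
```

The cap was pushed fully home on the port by its deep bore, pulled off, and is now held still with the bore facing straight up. I handed the job in at about 21.9 s.

- **First end:** it stopped about 54 mm out along the port axis at about 26 N, so that was the shallow end.
- **Turning it:** I first tried turning the gripper half a turn, but the last joint reached its limit. I laid the cap back on the rest and gripped it from the other side instead.
- **Deep bore:** the other end slid past that stop with no force. It went firm about 31 mm out and did not move when pushed with 31 N. I took that as home; 32 mm was expected, and the calibration is good to about 2 mm.
- **Last checks:**
  - The cap's centre is about 15 cm up, tilted about 0.1°, and the arm is at rest.
  - The top camera shows a hole about 30 mm deep in its upper face.
  - The cap is well clear of the cell, and by eye in the last pictures the dishes, jar, clips and screwdriver are where they started.

**One doubtful point:** during the gripper half-turn, the last joint read -2.66 rad for a moment. The stated limit is -2.65, so it touched or slightly passed it. I backed off at once; the report gave no warning.

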